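Unlock and open the console's access panel

ROBOT

A 6-joint arm with a two-finger parallel gripper is mounted at the origin on a cart in front of the work surface, level with it; the furniture and walls round the work are solid. World frame = base frame: x ahead of the robot, y to its left, z up, the work surface at z = 0. Lengths are in m, angles in rad, forces in N, time in s.
With the tool pointing down it reaches from about 0.35 to 0.775 m from the base axis. Payload 5.5 kg.
Tool frame: the origin (TCP) lies midway between the tips of the shut fingers; the grasp point (between the pads) lies 19 mm behind it; z points along the fingers, x is the direction in which the jaws open and shut, and the axes are right-handed (so a half turn about z gives the same grasp; the last joint's range is limited). The gripper opens to 85 mm and grips with 20 to 120 N. Pads are 22 mm wide; open, the fingers measure 114 mm over their backs; the gripper's body (76 mm by 85 mm) begins 54 mm behind the grasp point. The pads swing forward as they close: fully open they stand 13 mm farther back than shut.
Start: joints at [0.998, 0.313, 0.046, 1.304, 0, 1.431], TCP at [0.241, 0.522, 0.231] pointing down, gripper open.
Joint ranges: [-2.76, 2.76], [-0.86, 1.69], [-1.03, 1.26], [-2.2, 2.34], [-1.47, 1.5], [-3.14, 3.14]. Speed limits (rad/s): [2.57, 2.57, 3.14, 3.14, 3.14, 3.14].

INTERFACE

Orientations are given as a unit quaternion [w, x, y, z].
In Python, from workcell import env gives the robot as it stands. The module is installed in compiled form; this text tells all that it offers.
- The arm moves only by the tool apply_moves, never from a script. Its argument "moves" is a list of rows, each a list of 3 entries, a list of its own where there are three numbers: the shift along the tool's x, y, z in cm, then the turn about the tool's z in degrees, then the opening, from 0 (shut) to 1 (fully open). In form: [[[x, y, z], yaw, gripper], ...]. A call has exactly 10 rows; each row is the pose to reach, as a shift and turn from the pose commanded when the call began, along the tool's axes at that moment; what a row does not reach only later rows make up. A row lasts 1/8 s, in which the tool goes at most 62.5 mm and 10.7 degrees, less where a joint would pass 70% of its speed; a pose out of reach is approached as far as the arm can. A call with a gripper value outside its range is refused whole. The fingers move at their own pace and stop on an object; "squeeze" is the grip in N (left out, the last holds). Time passes only in rows, so rows that repeat a pose let the fingers close, or fill a call up. It gives the time, the measured TCP pose, the force and the opening at its end, in the units of the state.
- env.get_state(): the state, without advancing time (a new reading comes with each control period).
- env.read_camera(name): name is "scene" or "top" or "wrist"; returns a dict with "pixels" (400x640x3 uint8, red, green, blue), "fov_y" (degrees; the focal length in pixels is half the picture's height over the tangent of half this angle, whatever the lens; pixels are square), "cx", "cy" (the principal point, pixels), "dist" ([k1, k2, p1, p2, k3] as OpenCV has them; the pictures are not rectified), "world_from_camera" (4x4, takes a point from camera to world coordinates); the wrist camera has in their place "hand_eye" (4x4, takes a point from camera to tool coordinates, whose origin is the TCP and whose axes are the tool frame's). Camera axes: x right, y down, z forward; pixel columns grow to the right and rows downward; lengths in m; the calibration is good to about 2 mm. A picture is of the moment at which its call begins: read the wrist's pose just before it. There is no depth.
- env.hand_in(): hands the job in, once; it reports no verdict.
The state is a dict: "clock": time; "joint_pos": joint angles; "qvel": joint speeds; "tau": joint torques, N m; "tcp_pos": TCP position; "orientation": TCP orientation; "wrist_force": force on the tool from outside, world axes, zero at the start; "ft_torque": the same for the moment, N m; "finger_gap": finger opening in m.
Only numpy, scipy, OpenCV 4.12 (cv2) and the standard library are available. Lean on these libraries where they do the work, as an engineer would, in place of code of your own. Each camera call takes 0.05 s, during which the arm holds its last target.

TASK

The sloping blue access panel of the grey desk console has to be opened for service. First take the black pipe specimen off the panel and lay it lengthwise in both V notches of the white cradle, then turn both orange wing fasteners a quarter turn anticlockwise to unlocked, and only then lift the panel by its bar handle nearly to its stop, so that it stands wide open by itself. Leave the bottle and the jars standing where they are.

Things in the scene. Friction and masses are not known exactly. Their poses are not given: they have to be found in the camera images.
- console: Fixed grey desk console, 220 deep (x) x 320 wide (y) x 150 mm high, turned so its front faces the robot's right and partly the robot; origin: centre of its underside, z up. Front wall at x = -113 mm, 55 mm high; the blue panel slopes up from it at 35 degrees to the hinge line (along y, x = 25, z = 150 mm). Shut panel: normal (-0.574, 0, 0.819), down the slope (-0.819, 0, -0.574).
- panel (a joint): Opening angle of the panel (165 mm down the slope, 298 mm wide), rad: 0 shut, grows as its lower edge swings up about the hinge, stop at 1.4. Each engaged cam tongue holds it shut. The hinge is stiff (about 0.4 N m friction) and the panel (about 0.35 kg) stays where it is left; lifting it at the handle takes about 5 N
- hinge (a point): Middle of the panel's hinge line, on the plane of the panel's outer face. Its axes turn with the panel: x up the slope, y along the hinge (to the console's left, +y), z outward normal of the panel
- handle (a point): Middle of the panel's steel bar handle: round bar 10 mm thick, parallel to the hinge, 70 mm between the middles of its two posts (8 mm thick), bar axis 34 mm off the panel face and 146 mm down the slope from the hinge. The point moves with the panel; axes as hinge
- fastener_left (a joint): Left (+y) orange wing fastener, rad, about the panel's outward normal: 0 locked (wing along the hinge), grows anticlockwise seen from outside, stop at 1.5708 unlocked (wing up and down the slope). Starts at 0 to 0.2; stays where left (friction 0.06 N m). Its hidden cam tongue clears the catch beyond about 1.2
- fastener_right (a joint): The same for the right (-y) fastener; it also turns anticlockwise
- wing_left (a point): Point on the axis of the left fastener's wing at a good height to grip, 37 mm off the panel face, 105 mm down the slope from the hinge, 85 mm left of the middle. The wing is 46 mm long, 10 mm thick and reaches from 16 to 44 mm off the face; under it a fixed round steel collar, 32 mm across, 12 mm high. Axes turn with the wing: y along it, z outward normal
- wing_right (a point): The same point on the right fastener's wing, 85 mm to the right of the middle
- pipe: Loose black plastic pipe specimen, 45 mm diameter, 209 mm long along its own y, 0.12 to 0.26 kg. At the start it lies across the panel, parallel to the hinge, held from rolling down by the two fastener collars, in the way of the turning wings. Origin on its skin under the middle; see pipe_centre (67 to 70 mm down the slope from the hinge)
- pipe_centre (a point): Centre of the pipe specimen (on its axis, at mid-length); its y is the pipe's axis
- cradle: Fixed white plastic cradle: base plate 170 x 75 x 10 mm with two 90-degree V saddles, each 20 mm thick, at x = -65 and +65 mm of its frame; the V tips reach 52 mm high and are 48 mm apart inside. The saddles hold the pipe along the cradle's x; between them is free space for fingers. Origin at the centre of its underside
- cradle_seat (a point): Where the pipe's centre lies when it rests in the cradle: 59.5 mm above the bench, over the cradle's centre; axes as the cradle's
- bottle: Standing bottle of teal blue with white cap, 67 mm diameter, 152 mm tall, loose; bystander behind the cradle. Origin at the centre of its underside
- jar: Standing dark sample jar with white cap, 50 mm diameter, 78 mm tall, loose; bystander on the bench between the console's front and the cradle. Origin at the centre of its underside
- roof_jar: Standing amber sample jar with white cap, 41 mm diameter, 63 mm tall, loose; bystander on the console's flat roof behind the hinge. Origin at the centre of its underside
Not all that is in view belongs to the job. What is shaped like the pipe but red is not meant.

How it is judged:
On the way, in this order (a step that is already met when the one before it is completed fails the run):
1. the pipe specimen lies released in both saddles of the cradle, the panel still shut (horizontal distance between pipe_centre and cradle_seat below 0.03 m and angle between the y axis of pipe_centre and the x axis of cradle_seat, either way round below 0.12 rad and z of pipe_centre in the frame of cradle_seat between -0.008 and 0.008 m and contact force between the fingers and pipe below 0.1 N and linear speed of pipe below 0.02 m/s and value of joint panel below 0.06 rad), for 0.2 s.
2. both fasteners are turned to unlocked while the panel is still shut (value of joint each of fastener_left, fastener_right above 1.3 rad and value of joint panel below 0.06 rad), for 0.2 s.
3. the panel is swung wide open (value of joint panel above 1.1 rad), for 0.2 s.
At the end, for the whole second after the job is handed in: Panel still, open at least 1.1 rad; both fasteners at 1.3 rad or more; pipe released and at rest in the cradle: centre within 30 mm across or along and 8 mm in height of the seat, axis within 0.12 rad of the cradle's length. Bottle and jars shifted no more than 30 mm and upright (horizontal distance between pipe_centre and cradle_seat below 0.03 m and angle between the y axis of pipe_centre and the x axis of cradle_seat, either way round below 0.12 rad and z of pipe_centre in the frame of cradle_seat between -0.008 and 0.008 m and contact force between the fingers and pipe below 0.1 N and linear speed of pipe below 0.02 m/s and value of joint each of fastener_left, fastener_right above 1.3 rad and value of joint panel above 1.1 rad and velocity of joint panel between -0.05 and 0.05 rad/s); the robot touches nothing.
It fails at once if the bottle on the bench is shifted by more than 30 mm or tipped (distance of bottle from where it was at the start of the episode above 0.03 m or angle between bottle's own z axis and vertical above 0.35 rad).
It fails at once if the jar in front of the console is shifted by more than 30 mm or tipped (distance of jar from where it was at the start of the episode above 0.03 m or angle between jar's own z axis and vertical above 0.35 rad).
It fails at once if the jar on the console's roof is shifted by more than 30 mm or tipped (distance of roof_jar from where it was at the start of the episode above 0.03 m or angle between roof_jar's own z axis and vertical above 0.35 rad).
It also fails if it takes over 72 s, if anything falls off the work surface, if the arm or the gripper's body presses on something with over 40 N, if the wrist force passes 120 N, or if a joint passes its speed limit or range.

## Working session

There is one attempt and no reset: what is moved stays moved. The work goes in short steps, Python scripts to look and compute and a tool call to move; the robot and the scene stay as the last step left them, time stands still between calls to the robot, and variables do not carry over. Pictures are saved under pics/ and viewed, and the job is handed in when it is done.

Besides the shell and the picture viewer there is one more tool, called after "Request:" by a JSON object that holds its "name" and its "arguments", one argument or row to a line. apply_moves: Moves the arm, as the interface text tells. Its arguments: {"type":"object","properties":{"moves":{"type":"array","items":{"type":"array"}},"squeeze":{"type":"number"}},"required":["moves"]}

```bash
mkdir -p pics; ls; python3 - <<'E'
from workcell import env
import cv2,json,numpy as np
s=env.get_state();print(s)
for n in ["scene","top","wrist"]:
    c=env.read_camera(n);cv2.imwrite(f"pics/{n}0.png",cv2.cvtColor(c["pixels"],cv2.COLOR_RGB2BGR))
    print(n,{k:(np.round(v,4).tolist() if not isinstance(v,float) else v) for k,v in c.items() if k!="pixels"})
E
```

```text
pics
{'clock': 0.0, 'joint_pos': array([9.98392023e-01, 3.13994959e-01, 4.49442467e-02, 1.30358263e+00,
       1.25019141e-05, 1.43118713e+00]), 'qvel': array([ 0.00130437, -0.00064076,  0.00135205, -0.00071986,  0.00041668,
       -0.00022351]), 'tau': array([ 3.39891631e-03, -4.80626428e+01,  2.98533690e+01,  1.93039019e-02,
       -4.81290954e-05, -2.07227888e-07]), 'tcp_pos': array([0.24088634, 0.52153723, 0.23039776]), 'orientation': array([ 3.76708040e-04,  8.42439506e-01,  5.38790158e-01, -8.37728735e-04]), 'wrist_force': array([-0.19904779,  0.85500842,  0.31509973]), 'ft_torque': array([ 0.04965115, -0.03197178,  0.05494631]), 'finger_gap': 0.08557618711605988}
scene {'fov_y': 45.9090478049243, 'cx': 318.11813244007465, 'cy': 200.43455260548586, 'dist': [-0.1094, 0.0, 0.0, 0.0, 0.0], 'world_from_camera': [[0.863, -0.3165, 0.3937, 0.0517], [-0.5051, -0.5535, 0.6621, -1.0435], [0.0084, -0.7703, -0.6376, 0.9327], [0.0, 0.0, 0.0, 1.0]]}
top {'fov_y': 55.58756315203931, 'cx': 321.9422697218917, 'cy': 205.37973342777957, 'dist': [-0.0723, 0.0, 0.0, 0.0, 0.0], 'world_from_camera': [[-0.0145, -0.9903, 0.1379, 0.3957], [-0.9997, 0.0168, 0.0162, -0.1931], [-0.0184, -0.1376, -0.9903, 1.2732], [0.0, 0.0, 0.0, 1.0]]}
wrist {'fov_y': 63.514837196471255, 'cx': 321.264251631853, 'cy': 203.21412695074025, 'dist': [-0.0072, 0.0, 0.0, 0.0, 0.0], 'hand_eye': [[1.0, 0.0009, 0.0, 0.0005], [-0.0008, 0.9553, 0.2955, -0.0749], [0.0002, -0.2955, 0.9553, -0.1429], [0.0, 0.0, 0.0, 1.0]]}
```

View pics/scene0.png

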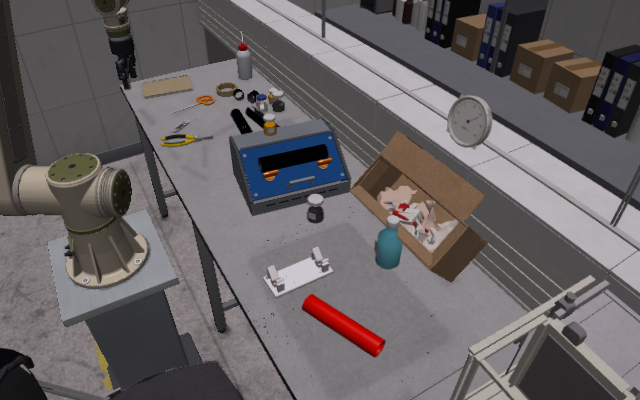

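View pics/top0.png

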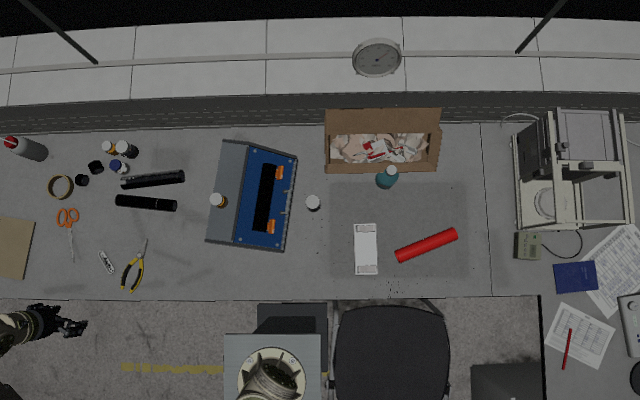

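View pics/wrist0.png

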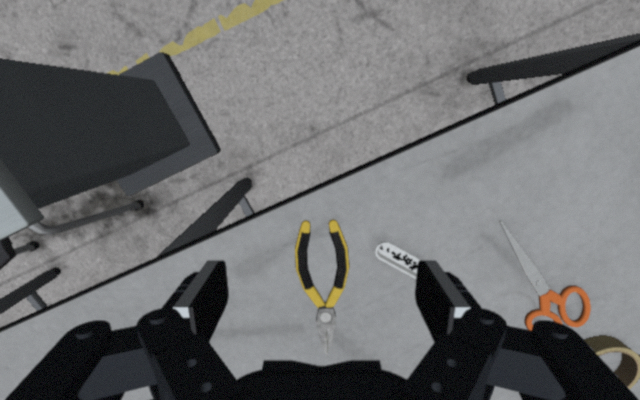

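The scene shows the console at about (290,165), cradle at (300,275), bottle at (388,245). In the top view they are at (252,195), (366,250) and (387,178). I'll enlarge these.

```bash
python3 - <<'E'
import cv2
t=cv2.imread("pics/top0.png");s=cv2.imread("pics/scene0.png")
cv2.imwrite("pics/t1.png",cv2.resize(t[130:280,195:400],None,fx=3.9,fy=3.9,interpolation=cv2.INTER_CUBIC))
cv2.imwrite("pics/s1.png",cv2.resize(s[105:305,220:420],None,fx=3,fy=3,interpolation=cv2.INTER_CUBIC))
E
```

```text
(no output)
```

View pics/t1.png

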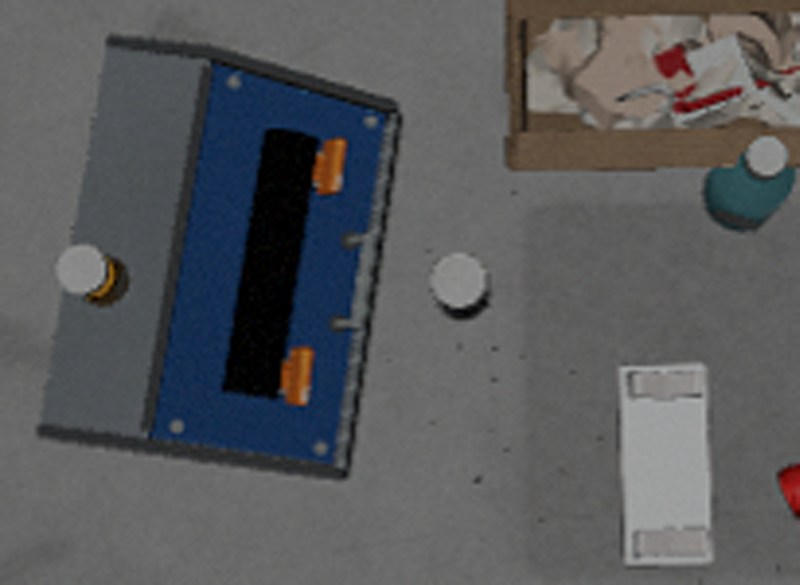

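View pics/s1.png

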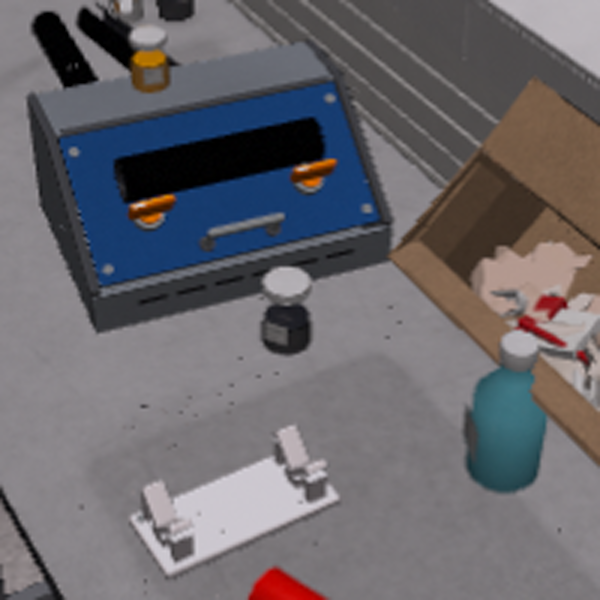

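```bash
cat > h.py <<'E'
import numpy as np,cv2,json,os
from scipy.optimize import least_squares
from scipy.spatial.transform import Rotation as R
def cam(c,Tw=None):
    H,W=400,640
    f=H/2/np.tan(np.radians(c["fov_y"])/2)
    K=np.array([[f,0,c["cx"]],[0,f,c["cy"]],[0,0,1.]])
    return K,np.array(c["dist"],float),(np.array(c["world_from_camera"]) if Tw is None else Tw)
def proj(C,P):
    K,d,T=C;Ti=np.linalg.inv(T)
    return cv2.projectPoints(np.asarray(P,float).reshape(-1,3),cv2.Rodrigues(Ti[:3,:3])[0],Ti[:3,3],K,d)[0].reshape(-1,2)
def qR(q): return R.from_quat([q[1],q[2],q[3],q[0]]).as_matrix()
def wristcam(env):
    s=env.get_state();c=env.read_camera("wrist")
    T=np.eye(4);T[:3,:3]=qR(s["orientation"]);T[:3,3]=s["tcp_pos"]
    return c["pixels"],cam(c,T@np.array(c["hand_eye"])),s
def ray(C,uv):
    K,d,T=C
    n=cv2.undistortPoints(np.array([[uv]],float),K,d).ravel()
    v=T[:3,:3]@np.array([n[0],n[1],1]);return T[:3,3],v
def onz(C,uv,z):
    o,v=ray(C,uv);return o+v*(z-o[2])/v[2]
n_=np.array([-.5736,0,.8192]);d_=np.array([-.8192,0,-.5736]);hg=np.array([.025,0,.150])
def pan(y,down,off): return hg+d_*down+n_*off+np.array([0,y,0])
def c2w(p,P):
    x,y,a=p[:3];Rm=np.array([[np.cos(a),-np.sin(a),0],[np.sin(a),np.cos(a),0],[0,0,1]])
    return np.atleast_2d(P)@Rm.T+[x,y,0]
E
python3 - <<'E'
from h import *
from workcell import env
ct=cam(env.read_camera("top"));cs=cam(env.read_camera("scene"))
T=lambda a:np.array(a)/3.9+[195,130]-.5+.5/3.9; S=lambda a:np.array(a)/3.+[220,105]-.33
obs_t=[(331,165),(297,376),(234,82),(177,427),(371,121),(321,448)]
obs_s=[(152,208),(314,172),(207,240),(283,217),(75,152),(330,98),(108,268),(367,209)]
def model(p):
    sy,su,sd=p[3:6]
    return ([pan(-.085,.105,.044),pan(.085,.105,.044),pan(-sy,su,.003),pan(sy,su,.003),pan(-sy,sd,.003),pan(sy,sd,.003)],
     [pan(.085,.105,.040),pan(-.085,.105,.040),pan(.038,.146,.034),pan(-.038,.146,.034),pan(sy,su,.003),pan(-sy,su,.003),pan(sy,sd,.003),pan(-sy,sd,.003)])
def res(p):
    a,b=model(p)
    return np.r_[(proj(ct,c2w(p,a))-T(obs_t)).ravel(),(proj(cs,c2w(p,b))-S(obs_s)).ravel()]
r=least_squares(res,[.45,.15,1.45,.135,.015,.15],loss='soft_l1')
print("console",r.x,np.round(res(r.x).reshape(-1,2),1).tolist())
oc=[(620,368),(706,364),(712,563),(626,565)]
P=np.array([onz(ct,T(o),.010) for o in oc]);print(P.mean(0),P)
# cradle
print("jar top cap",onz(ct,T((460,280)),.078), "roofjar",onz(ct,T((80,270)),.213),"bottle",onz(ct,T((767,157)),.152))
ps=[onz(cs,S(o),.010) for o in [(132,518),(170,577),(338,497)]];print(ps)
E
```

```text
console [0.59207384 0.04731525 1.41880325 0.13776817 0.02271684 0.14843435] [[2.1, -0.2], [2.4, -0.2], [0.2, -0.2], [0.1, -0.4], [0.2, -0.1], [0.1, -0.2], [-0.3, -1.6], [-0.0, -1.6], [0.4, -2.1], [-0.7, -0.1], [-0.6, -0.1], [-0.4, 0.2], [-0.4, 0.2], [-0.4, -0.2]]
[ 0.42447747 -0.31413741  0.01      ] [[ 0.50705289 -0.27713217  0.01      ]
 [ 0.50924121 -0.35078898  0.01      ]
 [ 0.34103421 -0.35053086  0.01      ]
 [ 0.34058158 -0.27809762  0.01      ]]
jar top cap [ 0.57528654 -0.14386372  0.078     ] roofjar [0.56727919 0.12943545 0.213     ] bottle [ 0.65647069 -0.3858991   0.152     ]
[array([ 0.34374672, -0.28303073,  0.01      ]), array([ 0.34336483, -0.3564059 ,  0.01      ]), array([ 0.50933234, -0.35019639,  0.01      ])]
```

```bash
cat >> h.py <<'E'
CON=np.array([0.59207,0.04732,1.41880])
def state(env):
    s=env.get_state();Rm=qR(s["orientation"])
    yaw=np.degrees(np.arctan2(Rm[1,0],Rm[0,0]))
    return s,Rm,yaw
def go(env,pos,yawdeg):
    s,Rm,yaw=state(env)
    d=Rm.T@(np.array(pos)-s["tcp_pos"])*100
    dy=-((yawdeg-yaw+90)%180-90)
    print("t %.2f tcp %s yaw %.2f gap %.1f F %s q %s"%(s["clock"],np.round(s["tcp_pos"]*1000,1),yaw,s["finger_gap"]*1000,np.round(s["wrist_force"],1),np.round(s["joint_pos"],2)))
    print("move cm",np.round(d,2),"yaw",round(dy,2))
E
python3 - <<'E'
from h import *
from workcell import env
ct=cam(env.read_camera("top"));cs=cam(env.read_camera("scene"))
for yy in (-.1045,.1045):
    w=c2w(CON,[pan(yy,.0685,.0225)]);
    print((proj(ct,w)-[195,130]+.5)*3.9,(proj(cs,w)-[220,105]+.33)*3)
for k,p in dict(pipe=pan(0,.0685,.0225),wl=pan(.085,.105,.037),wr=pan(-.085,.105,.037),h=pan(0,.146,.034)).items(): print(k,c2w(CON,p)[0].round(4))
go(env,list(c2w(CON,pan(0,.0685,.0225))[0][:2])+[.33],np.degrees(CON[2]))
E
```

```text
[[290.88675365 133.08782698]] [[316.89375036 137.04929084]]
[[249.04735467 392.84880463]] [[119.67293931 179.4963669 ]]
pipe [0.5854 0.0038 0.1291]
wl [ 0.4956 -0.0211  0.1201]
wr [ 0.6636 -0.0468  0.1201]
h [ 0.5748 -0.0655  0.0941]
t 0.35 tcp [241.1 521.9 231.1] yaw 65.20 gap 85.0 F [-0.  -0.1  0. ] q [1.   0.31 0.05 1.3  0.   1.43]
move cm [-32.59  52.98  -9.88] yaw -16.09
```

Request:
{"name": "apply_moves", "arguments": {
  "moves": [
    [[0, 0, -6], 0, 1],
    [[-3, 5, -10], -2, 1],
    [[-7, 11, -10], -4, 1],
    [[-11, 17, -10], -6, 1],
    [[-15, 23, -10], -8, 1],
    [[-19, 30, -10], -10, 1],
    [[-23, 36, -10], -12, 1],
    [[-27, 43, -10], -14, 1],
    [[-30, 49, -10], -16, 1],
    [[-32.6, 53, -10], -16, 1]
  ]
}}

```text
clock: 1.6
tcp_pos: [0.5461, 0.0603, 0.3315]
orientation: [0.0, 0.759, 0.651, 0.0]
wrist_force: [0.4, 0.4, 0.1]
finger_gap: 0.0852
```

```bash
python3 - <<'E'
from h import *
from workcell import env
go(env,[.5854,.0038,.33],np.degrees(CON[2]))
E
```

```text
t 1.60 tcp [546.1  60.3 331.5] yaw 81.21 gap 85.2 F [0.4 0.4 0.1] q [-0.04  0.26  0.21  1.53  0.    0.12]
move cm [-4.98  4.75  0.15] yaw -0.09
```

Request:
{"name": "apply_moves", "arguments": {
  "moves": [
    [[0, 0, 0], 0, 0.7],
    [[0, 0, 0], 0, 0.7],
    [[0, 0, 0], 0, 0.7],
    [[0, 0, 0], 0, 0.7],
    [[0, 0, 0], 0, 0.7],
    [[0, 0, 0], 0, 0.7],
    [[0, 0, 0], 0, 0.7],
    [[0, 0, 0], 0, 0.7],
    [[0, 0, 0], 0, 0.7],
    [[0, 0, 0], 0, 0.7]
  ]
}}

```text
clock: 2.85
tcp_pos: [0.5451, 0.062, 0.3313]
orientation: [-0.0, 0.759, 0.651, 0.0]
wrist_force: [-0.1, 0.4, 0.7]
finger_gap: 0.0594
```

```bash
python3 - <<'E'
from h import *
from workcell import env
go(env,[.5854,.0038,.33],np.degrees(CON[2]))
px,C,s=wristcam(env)
cv2.imwrite("pics/w1.png",cv2.cvtColor(px,cv2.COLOR_RGB2BGR))
ps=[pan(0,.0685,.0225),pan(.1045,.0685,.0225),pan(-.1045,.0685,.0225),pan(.085,.105,.044),pan(-.085,.105,.044),pan(.04,.146,.034),pan(-.04,.146,.034)]+[pan(sy*.13777,a,.003) for sy in(1,-1) for a in (.0227,.1484)]
print(proj(C,c2w(CON,ps)).round(1).tolist())
E
```

```text
t 2.85 tcp [545.1  62.  331.3] yaw 81.19 gap 59.4 F [-0.1  0.4  0.7] q [-0.03  0.26  0.21  1.53  0.    0.12]
move cm [-5.14  4.88  0.13] yaw -0.1
[[275.6, 217.4], [271.3, 122.5], [279.2, 297.5], [233.0, 141.2], [244.4, 282.1], [219.8, 176.2], [225.7, 237.7], [318.0, 88.1], [232.2, 91.0], [318.9, 325.7], [247.9, 292.9]]
```

View pics/w1.png

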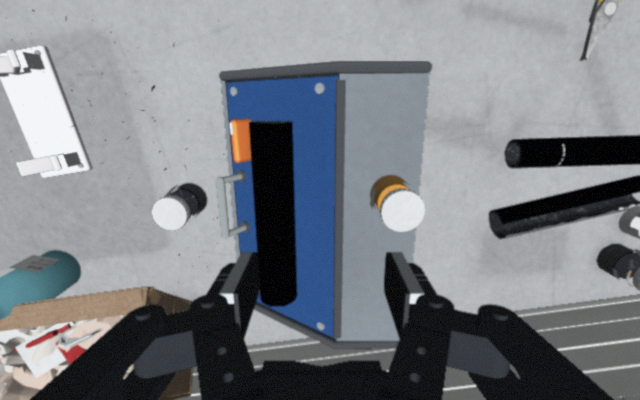

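The wrist picture shows the pipe from (272,122) to (278,303), the left wing at (241,141), the handle at (224,207), and screws within about 1 px of the prediction. The cradle is at upper left, so I'll zoom in on it.

```bash
python3 - <<'E'
import cv2
t=cv2.imread("pics/w1.png")
cv2.imwrite("pics/w1c.png",cv2.resize(t[35:190,0:110],None,fx=3.8,fy=3.8,interpolation=cv2.INTER_CUBIC))
E
```

```text
(no output)
```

View pics/w1c.png

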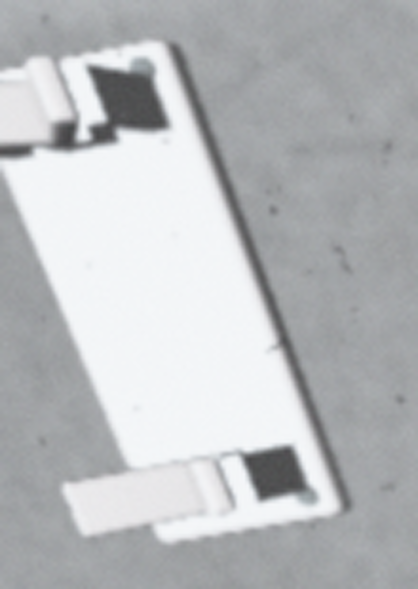

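```bash
python3 - <<'E'
from h import *
from workcell import env
ct=cam(env.read_camera("top"));cs=cam(env.read_camera("scene"));_,cw,_=wristcam(env)
T=lambda a:np.array(a)/3.9+[195,130]-.37; S=lambda a:np.array(a)/3.+[220,105]-.33
W=lambda a:np.array(a)/3.8+[0,35]-.37
k=lambda sx,sy:[sx*.085,sy*.0375,.010]
# frame x ~ world +x, y~ world +y
ot=T([(620,368),(706,364),(712,563),(626,565)]);mt=[k(1,1),k(1,-1),k(-1,-1),k(-1,1)]
os_=S([(132,518),(170,577),(338,497)]);ms=[k(-1,1),k(-1,-1),k(1,-1)]
ow=W([(172,42),(342,512),(163,541)]);mw=[k(-1,1),k(1,1),k(1,-1)]
def res(p,w=(1,1,1)): return np.r_[(proj(ct,c2w(p,mt))-ot).ravel()*w[0],(proj(cs,c2w(p,ms))-os_).ravel()*w[1],(proj(cw,c2w(p,mw))-ow).ravel()*w[2]]
for w in [(1,1,1),(1,0,0),(0,1,0),(0,0,1)]:
    r=least_squares(res,[.424,-.315,0],args=(w,));print(w,r.x.round(4),res(r.x).reshape(-1,2).round(1).tolist() if w==(1,1,1) else '')
E
```

```text
(1, 1, 1) [ 0.4268 -0.313   0.0051] [[-0.7, -1.4], [-0.2, -0.8], [0.1, -0.3], [-0.7, -0.3], [-1.9, -1.5], [-1.5, -1.3], [0.9, -0.4], [-1.8, -1.3], [0.2, 0.9], [-0.8, 1.2]]
(1, 0, 0) [ 0.4245 -0.3141  0.0046] 
(0, 1, 0) [ 0.4269 -0.3163  0.033 ] 
(0, 0, 1) [ 0.4267 -0.3116 -0.0055]
```

Request:
{"name": "apply_moves", "arguments": {
  "moves": [
    [[-3, 3, 2], 0, 0.7],
    [[-5.1, 4.9, 6], 0, 0.7],
    [[-5.1, 4.9, 11], 0, 0.7],
    [[-5.1, 4.9, 15], 0, 0.7],
    [[-5.1, 4.9, 16], 0, 0.7],
    [[-5.1, 4.9, 16], 0, 0.7],
    [[-5.1, 4.9, 16], 0, 0.7],
    [[-5.1, 4.9, 16], 0, 0.7],
    [[-5.1, 4.9, 16], 0, 0.7],
    [[-5.1, 4.9, 16], 0, 0.7]
  ]
}}

```text
clock: 4.3
tcp_pos: [0.5859, 0.0042, 0.1717]
orientation: [0.0, 0.759, 0.651, 0.0]
wrist_force: [-0.1, 0.6, 0.0]
finger_gap: 0.0599
```

```bash
python3 - <<'E'
from h import *
from workcell import env
go(env,[.5854,.0038,.126],np.degrees(CON[2]))
px,C,s=wristcam(env)
cv2.imwrite("pics/w2.png",cv2.cvtColor(px,cv2.COLOR_RGB2BGR))
E
```

```text
t 4.30 tcp [585.9   4.2 171.7] yaw 81.21 gap 59.9 F [-0.1  0.6  0. ] q [-0.13  0.36 -0.04  1.17  0.    0.02]
move cm [-0.05 -0.04  4.57] yaw -0.09
```

View pics/w2.png

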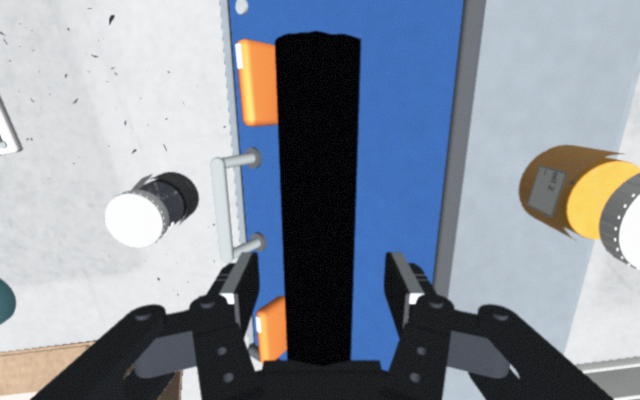

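The pipe (edges at u = 281 and 357) is centred between the fingertips (u = 258 and 386). Lowering.

Request:
{"name": "apply_moves", "arguments": {
  "moves": [
    [[0, 0, 1], 0, 0.7],
    [[0, 0, 2], 0, 0.7],
    [[0, 0, 3], 0, 0.7],
    [[0, 0, 3.8], 0, 0.7],
    [[0, 0, 4.3], 0, 0.7],
    [[0, 0, 4.5], 0, 0.65],
    [[0, 0, 4.7], 0, 0.6],
    [[0, 0, 4.8], 0, 0.6],
    [[0, 0, 4.8], 0, 0.6],
    [[0, 0, 4.8], 0, 0.6]
  ],
  "squeeze": 60
}}

```text
clock: 5.6
tcp_pos: [0.5858, 0.0042, 0.1235]
orientation: [0.0, 0.759, 0.651, 0.0]
wrist_force: [-0.0, 0.8, 0.5]
finger_gap: 0.0515
```

```bash
python3 - <<'E'
from h import *
from workcell import env
go(env,[.5854,.0038,.126],np.degrees(CON[2]))
px,C,s=wristcam(env)
cv2.imwrite("pics/w3.png",cv2.cvtColor(px,cv2.COLOR_RGB2BGR))
E
```

```text
t 5.60 tcp [585.8   4.2 123.5] yaw 81.20 gap 51.5 F [-0.   0.8  0.5] q [-0.13  0.39 -0.12  1.07  0.    0.02]
move cm [-0.05 -0.04 -0.25] yaw -0.09
```

View pics/w3.png

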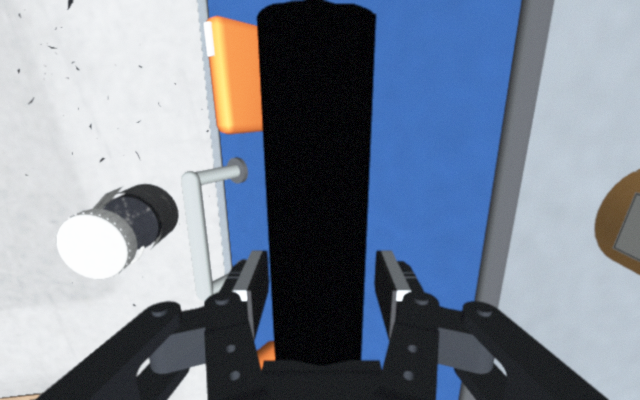

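Request:
{"name": "apply_moves", "arguments": {
  "moves": [
    [[-0.2, 0, 0.1], 0, 0.58],
    [[-0.2, 0, 0.2], 0, 0.55],
    [[-0.2, 0, 0.3], 0, 0.45],
    [[-0.2, 0, 0.3], 0, 0.3],
    [[-0.2, 0, 0.3], 0, 0.2],
    [[-0.2, 0, 0.3], 0, 0.2],
    [[-0.2, 0, 0.3], 0, 0.2],
    [[-0.2, 0, 0.3], 0, 0.2],
    [[-0.2, 0, 0.3], 0, 0.2],
    [[-0.2, 0, 0.3], 0, 0.2]
  ]
}}

```text
clock: 6.9
tcp_pos: [0.5855, 0.0022, 0.1214]
orientation: [0.0, 0.759, 0.651, 0.0]
wrist_force: [-1.9, 0.5, 6.8]
finger_gap: 0.0426
```

```bash
python3 - <<'E'
from h import *
from workcell import env
go(env,[.5854,.0038,.126],np.degrees(CON[2]))
px,C,s=wristcam(env)
cv2.imwrite("pics/w4.png",cv2.cvtColor(px,cv2.COLOR_RGB2BGR))
E
```

```text
t 6.90 tcp [585.5   2.2 121.4] yaw 81.20 gap 42.6 F [-1.9  0.5  6.8] q [-0.13  0.39 -0.12  1.06  0.    0.02]
move cm [ 0.15 -0.03 -0.46] yaw -0.09
```

View pics/w4.png

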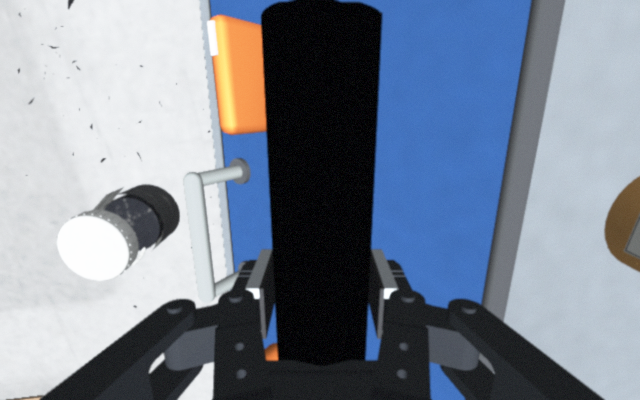

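Request:
{"name": "apply_moves", "arguments": {
  "moves": [
    [[-0.2, 0, -0.2], 0, 0.2],
    [[-0.2, 0, -0.5], 0, 0.2],
    [[-0.2, 0, -1], 0, 0.2],
    [[-0.2, 0, -1.5], 0, 0.2],
    [[-0.2, 0, -2], 0, 0.2],
    [[-0.2, 0, -3], 0, 0.2],
    [[-0.2, 0, -4], 0, 0.2],
    [[-0.2, 0, -5], 0, 0.2],
    [[-0.2, 0, -6], 0, 0.2],
    [[-0.2, 0, -6], 0, 0.2]
  ]
}}

```text
clock: 8.2
tcp_pos: [0.5858, 0.0002, 0.1815]
orientation: [0.001, 0.759, 0.651, 0.001]
wrist_force: [0.0, 0.9, -2.5]
finger_gap: 0.0427
```

```bash
python3 - <<'E'
from h import *
from workcell import env
go(env,[.4268,-.3130,.20],90.3)
px,C,s=wristcam(env)
a=cv2.cvtColor(px,cv2.COLOR_RGB2BGR)
b=cv2.cvtColor(env.read_camera("scene")["pixels"],cv2.COLOR_RGB2BGR)[80:320,200:460]
o=np.hstack([cv2.resize(a,(440,275)),cv2.resize(b,(298,275))]);cv2.imwrite("pics/w5.png",o)
E
```

```text
t 8.20 tcp [5.858e+02 2.000e-01 1.815e+02] yaw 81.20 gap 42.7 F [ 0.   0.9 -2.5] q [-0.14  0.35 -0.02  1.19  0.    0.02]
move cm [-33.38 -10.92  -1.88] yaw -9.1
```

View pics/w5.png

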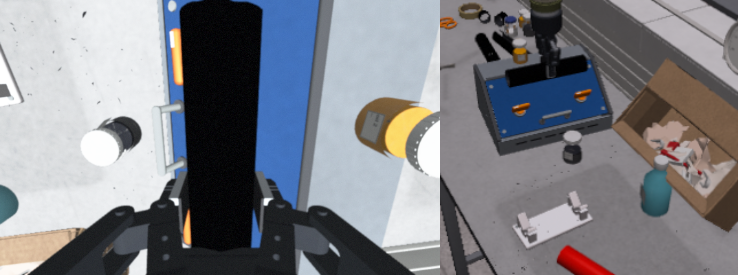

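Request:
{"name": "apply_moves", "arguments": {
  "moves": [
    [[-2, -0.5, 0], -1, 0.2],
    [[-5, -1.5, 0], -2, 0.2],
    [[-9, -3, 0], -3, 0.2],
    [[-13, -4.3, 0], -4, 0.2],
    [[-17, -5.6, 0], -5, 0.2],
    [[-21, -7, 0], -6, 0.2],
    [[-25, -8.2, 0], -7, 0.2],
    [[-29, -9.5, 0], -8, 0.2],
    [[-32, -10.5, 0], -9, 0.2],
    [[-33.4, -10.9, 0], -9.1, 0.2]
  ]
}}

```text
clock: 9.55
tcp_pos: [0.4253, -0.3142, 0.1798]
orientation: [-0.0, 0.706, 0.708, 0.0]
wrist_force: [-0.7, 0.2, -2.0]
finger_gap: 0.0428
```

```bash
python3 - <<'E'
from h import *
from workcell import env
go(env,[.4268,-.3130,.20],90.3)
px,C,s=wristcam(env)
a=cv2.cvtColor(px,cv2.COLOR_RGB2BGR)
k=lambda sx,sy:[sx*.085,sy*.0375,.010]
P=proj(C,c2w([.4268,-.313,.005],[k(1,1),k(1,-1),k(-1,-1),k(-1,1)]))
for p in P: cv2.drawMarker(a,tuple(int(v) for v in p),(0,0,255),cv2.MARKER_CROSS,8,1)
print(P.round(1).tolist())
cv2.imwrite("pics/w6.png",a)
E
```

```text
t 9.55 tcp [ 425.3 -314.2  179.8] yaw 90.18 gap 42.8 F [-0.7  0.2 -2. ] q [-0.79  0.25 -0.17  1.15  0.   -0.79]
move cm [ 0.12  0.15 -2.02] yaw -0.12
[[357.1, 260.8], [287.2, 260.9], [281.2, 93.5], [363.0, 93.5]]
```

View pics/w6.png

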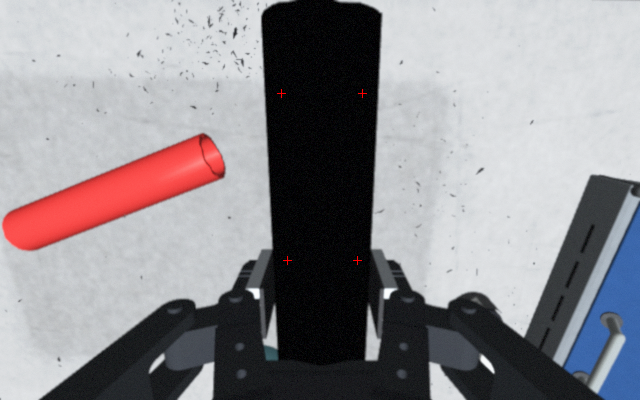

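Request:
{"name": "apply_moves", "arguments": {
  "moves": [
    [[0.1, 0.1, 1.5], 0, 0.2],
    [[0.1, 0.1, 3.5], 0, 0.2],
    [[0.1, 0.1, 6], 0, 0.2],
    [[0.1, 0.1, 8.5], 0, 0.2],
    [[0.1, 0.1, 10.5], 0, 0.2],
    [[0.1, 0.1, 11.5], 0, 0.2],
    [[0.1, 0.1, 12], 0, 0.2],
    [[0.1, 0.1, 12.3], 0, 0.2],
    [[0.1, 0.1, 12.3], 0, 0.2],
    [[0.1, 0.1, 12.3], 0, 0.2]
  ]
}}

```text
clock: 10.85
tcp_pos: [0.4276, -0.3124, 0.0578]
orientation: [0.001, 0.705, 0.709, 0.0]
wrist_force: [-0.6, 1.1, -2.2]
finger_gap: 0.0427
```

```bash
python3 - <<'E'
from h import *
from workcell import env
go(env,[.4268,-.3130,.0518],90.3)
b=cv2.cvtColor(env.read_camera("scene")["pixels"],cv2.COLOR_RGB2BGR)[200:330,220:380]
cv2.imwrite("pics/s7.png",cv2.resize(b,None,fx=4,fy=4,interpolation=cv2.INTER_CUBIC))
E
```

```text
t 10.85 tcp [ 427.6 -312.4   57.8] yaw 90.29 gap 42.7 F [-0.6  1.1 -2.2] q [-0.78  0.34 -0.36  0.87  0.   -0.79]
move cm [-0.05 -0.08  0.6 ] yaw -0.01
```

View pics/s7.png

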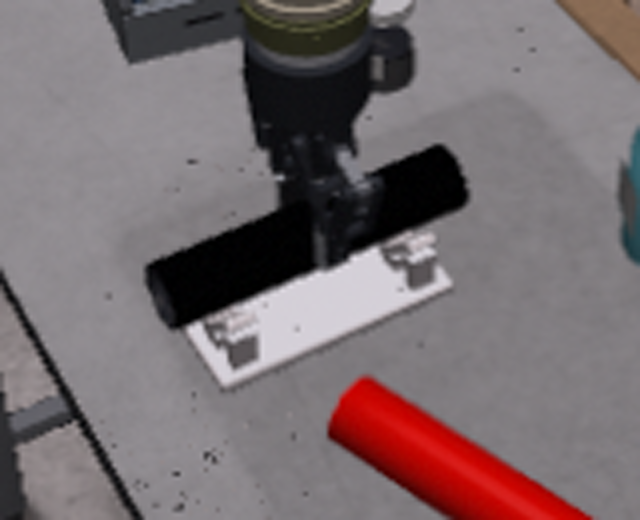

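Request:
{"name": "apply_moves", "arguments": {
  "moves": [
    [[-0.05, 0, 0.1], 0, 0.2],
    [[-0.05, 0, 0.2], 0, 0.2],
    [[-0.05, 0, 0.3], 0, 0.2],
    [[-0.05, 0, 0.4], 0, 0.2],
    [[-0.05, 0, 0.5], 0, 0.2],
    [[-0.05, 0, 0.5], 0, 0.2],
    [[-0.05, 0, 0.5], 0, 0.2],
    [[-0.05, 0, 0.5], 0, 0.2],
    [[-0.05, 0, 0.5], 0, 0.2],
    [[-0.05, 0, 0.5], 0, 0.2]
  ]
}}

```text
clock: 12.15
tcp_pos: [0.4277, -0.3136, 0.053]
orientation: [0.001, 0.705, 0.709, -0.0]
wrist_force: [-1.4, -2.9, 6.1]
finger_gap: 0.0426
```

Request:
{"name": "apply_moves", "arguments": {
  "moves": [
    [[-0.1, 0, 0], 0, 0.2],
    [[-0.2, 0, 0], 0, 0.2],
    [[-0.2, 0, 0.05], 0, 0.2],
    [[-0.2, 0, 0.1], 0, 0.2],
    [[-0.2, 0, 0.1], 0, 0.25],
    [[-0.2, 0, 0.1], 0, 0.4],
    [[-0.2, 0, 0.1], 0, 0.55],
    [[-0.2, 0, 0.1], 0, 0.65],
    [[-0.2, 0, 0.1], 0, 0.75],
    [[-0.2, 0, 0.1], 0, 0.75]
  ]
}}

```text
clock: 13.4
tcp_pos: [0.4271, -0.3144, 0.0509]
orientation: [-0.0, 0.705, 0.709, 0.0]
wrist_force: [-0.6, 0.9, -0.2]
finger_gap: 0.0641
```

```bash
python3 - <<'E'
from h import *
from workcell import env
go(env,[.4268,-.3130,.0518],90.3)
b=cv2.cvtColor(env.read_camera("scene")["pixels"],cv2.COLOR_RGB2BGR)[200:330,220:380]
cv2.imwrite("pics/s8.png",cv2.resize(b,None,fx=4,fy=4,interpolation=cv2.INTER_CUBIC))
px,C,s=wristcam(env)
cv2.imwrite("pics/w8.png",cv2.cvtColor(px,cv2.COLOR_RGB2BGR))
E
```

```text
t 13.40 tcp [ 427.1 -314.4   50.9] yaw 90.30 gap 64.1 F [-0.6  0.9 -0.2] q [-0.79  0.35 -0.36  0.85  0.   -0.79]
move cm [ 0.14 -0.03 -0.09] yaw 0.0
```

View pics/s8.png

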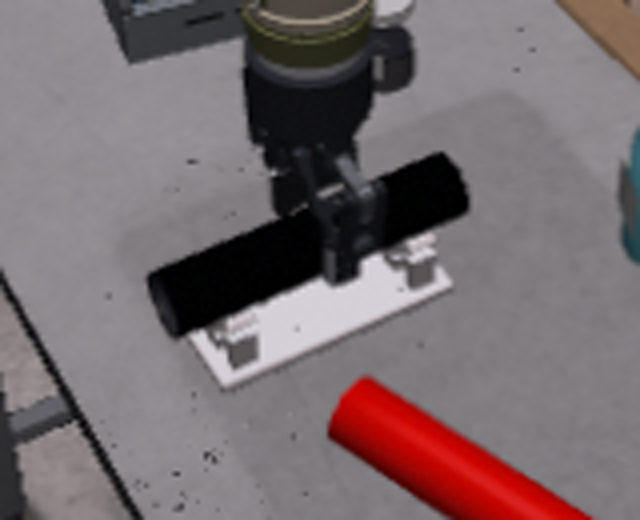

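View pics/w8.png

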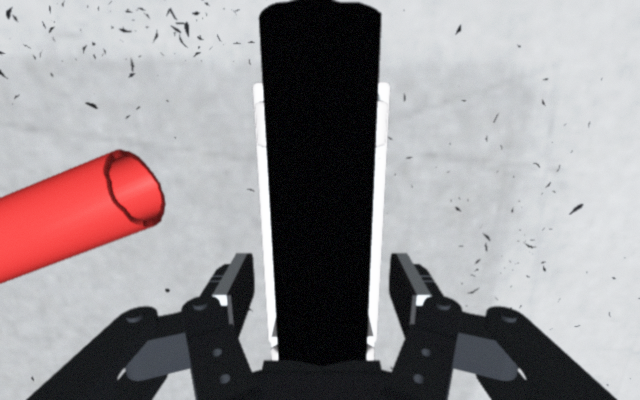

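Pipe sits centred in both saddles: plate edges are equally visible on both sides at u ≈ 262 and 380. Retreating upward.

Request:
{"name": "apply_moves", "arguments": {
  "moves": [
    [[0, 0, -1], 0, 0.75],
    [[0, 0, -3], 0, 0.75],
    [[0, 0, -6], 0, 0.75],
    [[0, 0, -9], 0, 0.75],
    [[0, 0, -12], 0, 0.75],
    [[0, 0, -14], 0, 0.5],
    [[3, 0.8, -14], 1, 0.4],
    [[7, 1.8, -14], 3, 0.35],
    [[11, 2.8, -14], 5, 0.35],
    [[15, 3.8, -14], 6, 0.35]
  ]
}}

```text
clock: 14.75
tcp_pos: [0.4648, -0.1633, 0.1922]
orientation: [0.001, 0.742, 0.671, 0.0]
wrist_force: [-0.5, -0.2, -0.3]
finger_gap: 0.0296
```

```bash
python3 - <<'E'
from h import *
from workcell import env
go(env,[.4956,-.0211,.165],81.3+3)
c=env.read_camera("top");
cv2.imwrite("pics/t9.png",cv2.resize(cv2.cvtColor(c["pixels"],cv2.COLOR_RGB2BGR)[130:290,195:420],None,fx=3.4,fy=3.4,interpolation=cv2.INTER_CUBIC))
E
```

```text
t 14.75 tcp [ 464.8 -163.3  192.2] yaw 84.23 gap 29.6 F [-0.5 -0.2 -0.3] q [-0.5   0.17 -0.24  1.16  0.   -0.4 ]
move cm [14.46  1.64  2.71] yaw -0.07
```

View pics/t9.png

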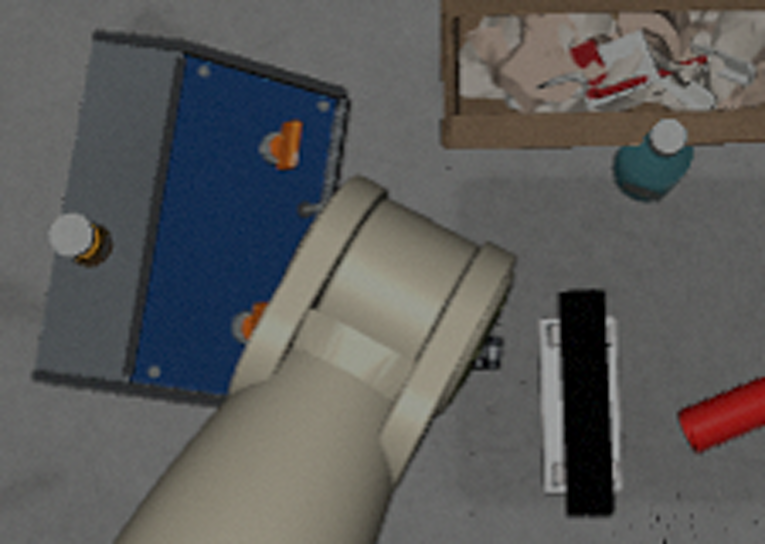

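The top view shows the pipe on the cradle at (585,400). Now to the left wing.

Request:
{"name": "apply_moves", "arguments": {
  "moves": [
    [[3, 0.4, 0], 0, 0.35],
    [[7, 0.8, 0], 0, 0.35],
    [[11, 1.3, 0], 0, 0.35],
    [[14.4, 1.6, 0], 0, 0.35],
    [[14.4, 1.6, 1.5], 0, 0.35],
    [[14.4, 1.6, 2.7], 0, 0.35],
    [[14.4, 1.6, 2.7], 0, 0.35],
    [[14.4, 1.6, 2.7], 0, 0.35],
    [[14.4, 1.6, 2.7], 0, 0.35],
    [[14.4, 1.6, 2.7], 0, 0.35]
  ],
  "squeeze": 20
}}

```text
clock: 16.05
tcp_pos: [0.495, -0.0231, 0.1646]
orientation: [0.0, 0.742, 0.671, 0.0]
wrist_force: [0.1, 0.1, -0.2]
finger_gap: 0.0299
```

```bash
python3 - <<'E'
from h import *
from workcell import env
go(env,[.4956,-.0211,.113],81.3+3)
px,C,s=wristcam(env)
a=cv2.cvtColor(px,cv2.COLOR_RGB2BGR)
ps=[pan(.085,.105,.044),pan(.085,.105,.016),pan(.062,.105,.044),pan(.108,.105,.044),pan(-.085,.105,.044)]
P=proj(C,c2w(CON,ps));print(P.round(0).tolist())
for p in P: cv2.drawMarker(a,tuple(int(v) for v in p),(0,255,0),cv2.MARKER_CROSS,8,1)
cv2.imwrite("pics/w10.png",a)
E
```

```text
t 16.05 tcp [495.  -23.1 164.6] yaw 84.27 gap 29.9 F [ 0.1  0.1 -0.2] q [-0.21  0.19 -0.28  1.1   0.   -0.11]
move cm [0.2  0.04 5.16] yaw -0.03
[[317.0, 233.0], [342.0, 221.0], [316.0, 267.0], [319.0, 196.0], [306.0, 439.0]]
```

View pics/w10.png

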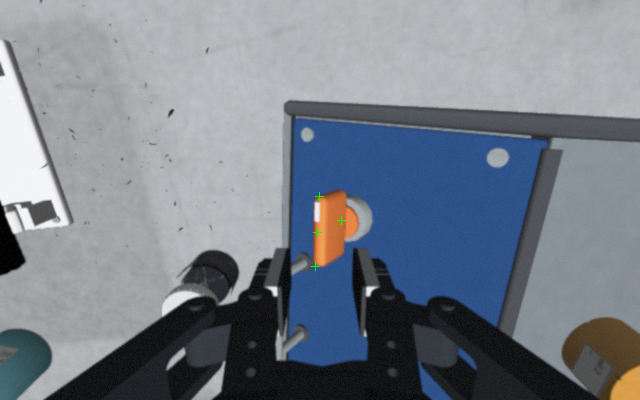

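Request:
{"name": "apply_moves", "arguments": {
  "moves": [
    [[0.3, 0, 1], 0, 0.35],
    [[0.3, 0, 2], 0, 0.35],
    [[0.3, 0, 3], 0, 0.35],
    [[0.3, 0, 4], 0, 0.35],
    [[0.3, 0, 4.7], 0, 0.35],
    [[0.3, 0, 5.2], 0, 0.35],
    [[0.3, 0, 5.2], 0, 0.35],
    [[0.3, 0, 5.2], 0, 0.35],
    [[0.3, 0, 5.2], 0, 0.35],
    [[0.3, 0, 5.2], 0, 0.35]
  ]
}}

```text
clock: 17.35
tcp_pos: [0.4952, -0.0197, 0.1125]
orientation: [0.0, 0.741, 0.671, 0.0]
wrist_force: [1.3, -0.3, -0.2]
finger_gap: 0.03
```

```bash
python3 - <<'E'
from h import *
from workcell import env
go(env,[.4956,-.0211,.113],81.3+3)
px,C,s=wristcam(env)
a=cv2.cvtColor(px,cv2.COLOR_RGB2BGR)
cv2.imwrite("pics/w11.png",a)
E
```

```text
t 17.35 tcp [495.2 -19.7 112.5] yaw 84.30 gap 30.0 F [ 1.3 -0.3 -0.2] q [-0.2   0.23 -0.37  0.97  0.   -0.1 ]
move cm [-0.13  0.06 -0.05] yaw 0.0
```

View pics/w11.png

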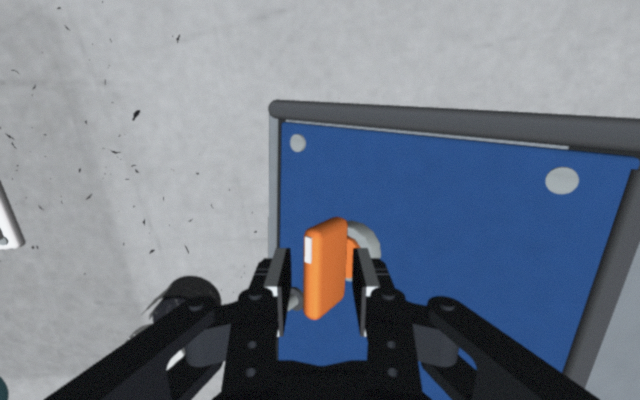

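The wing (u = 305 to 347) lies between the fingers (285 and 360). Turning it anticlockwise.

Request:
{"name": "apply_moves", "arguments": {
  "moves": [
    [[-0.1, 0, 0], -9, 0.35],
    [[-0.1, 0, 0], -18, 0.35],
    [[-0.1, 0, 0], -27, 0.35],
    [[-0.1, 0, 0], -36, 0.35],
    [[-0.1, 0, 0], -45, 0.35],
    [[-0.1, 0, 0], -54, 0.35],
    [[-0.1, 0, 0], -63, 0.35],
    [[-0.1, 0, 0], -72, 0.35],
    [[-0.1, 0, 0], -80, 0.35],
    [[-0.1, 0, 0], -87, 0.35]
  ]
}}

```text
clock: 18.65
tcp_pos: [0.4969, -0.0215, 0.1134]
orientation: [0.002, 0.074, 0.997, -0.0]
wrist_force: [2.4, -1.5, 2.3]
finger_gap: 0.0298
```

```bash
python3 - <<'E'
from h import *
from workcell import env
go(env,[.4956,-.0211,.113],171.3)
px,C,s=wristcam(env)
a=cv2.cvtColor(px,cv2.COLOR_RGB2BGR)
cv2.imwrite("pics/w12.png",a)
E
```

```text
t 18.65 tcp [496.9 -21.5 113.4] yaw 171.50 gap 29.8 F [ 2.4 -1.5  2.3] q [-0.2   0.23 -0.36  0.97 -0.   -1.63]
move cm [0.14 0.02 0.04] yaw 0.2
```

View pics/w12.png

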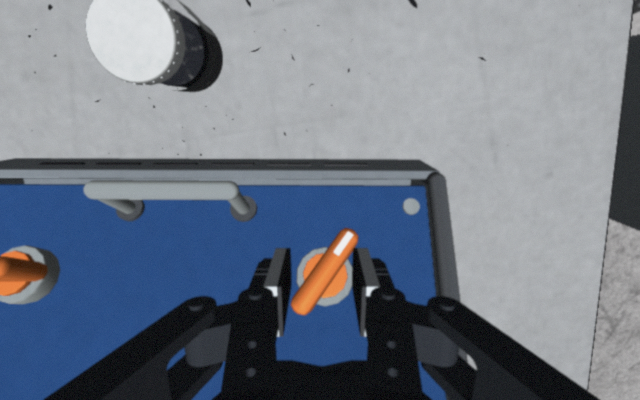

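Request:
{"name": "apply_moves", "arguments": {
  "moves": [
    [[0, 0, 0], 0, 0.3],
    [[0, 0, 0], 0, 0.25],
    [[0, 0, 0], 0, 0.2],
    [[0, 0, 0], 0, 0.15],
    [[0, 0, 0], 0, 0.1],
    [[0, 0, 0], 0, 0.05],
    [[0, 0, 0], 0, 0.05],
    [[0, 0, 0], 0, 0.05],
    [[0, 0, 0], 0, 0.05],
    [[0, 0, 0], 0, 0.05]
  ],
  "squeeze": 25
}}

```text
clock: 19.95
tcp_pos: [0.4951, -0.0208, 0.1124]
orientation: [0.0, 0.076, 0.997, -0.0]
wrist_force: [3.7, -1.2, 4.3]
finger_gap: 0.0092
```

```bash
python3 - <<'E'
from h import *
from workcell import env
go(env,[.4956,-.0211,.113],171.3)
px,C,s=wristcam(env)
a=cv2.cvtColor(px,cv2.COLOR_RGB2BGR)
cv2.imwrite("pics/w13.png",a)
E
```

```text
t 19.95 tcp [495.1 -20.8 112.4] yaw 171.30 gap 9.2 F [ 3.7 -1.2  4.3] q [-0.2   0.23 -0.37  0.97  0.   -1.62]
move cm [-0.05 -0.02 -0.06] yaw -0.0
```

View pics/w13.png

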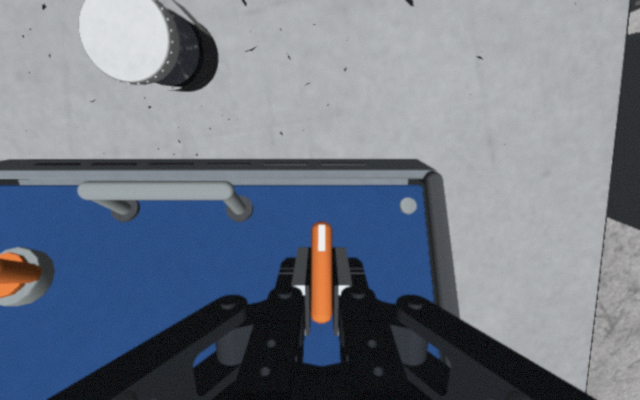

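Left wing is squared at 90° between the pads (gap 9.2 mm). Opening, rising and going to the right wing.

Request:
{"name": "apply_moves", "arguments": {
  "moves": [
    [[0, 0, 0], 0, 0.2],
    [[0, 0, 0], 0, 0.35],
    [[0, 0, -2], 0, 0.35],
    [[0, 0, -4.5], 9, 0.35],
    [[-3, 0, -5.5], 19, 0.35],
    [[-7, 0, -5.5], 29, 0.35],
    [[-10, 0, -5.5], 39, 0.35],
    [[-13, 0, -5.5], 49, 0.35],
    [[-16, 0, -5.5], 59, 0.35],
    [[-17.1, 0, -5.5], 69, 0.35]
  ]
}}

```text
clock: 21.25
tcp_pos: [0.6641, -0.0466, 0.1655]
orientation: [-0.001, 0.629, 0.777, -0.001]
wrist_force: [0.0, 0.9, 0.8]
finger_gap: 0.0299
```

Request:
{"name": "apply_moves", "arguments": {
  "moves": [
    [[0, 0, 0], 9, 0.35],
    [[0, 0, 0], 16, 0.35],
    [[0, 0, 0], 16, 0.35],
    [[0, 0, 0], 16, 0.35],
    [[0, 0, 0], 16, 0.35],
    [[0, 0, 0], 16, 0.35],
    [[0, 0, 0], 16, 0.35],
    [[0, 0, 0], 16, 0.35],
    [[0, 0, 0], 16, 0.35],
    [[0, 0, 0], 16, 0.35]
  ]
}}

```text
clock: 22.5
tcp_pos: [0.6639, -0.0466, 0.1673]
orientation: [-0.0, 0.73, 0.684, 0.0]
wrist_force: [0.3, -0.2, -0.5]
finger_gap: 0.0301
```

```bash
python3 - <<'E'
from h import *
from workcell import env
go(env,[.6636,-.0468,.1125],81.3+5)
px,C,s=wristcam(env)
a=cv2.cvtColor(px,cv2.COLOR_RGB2BGR)
ps=[pan(-.085,.105,.044),pan(-.085,.105,.016),pan(-.062,.105,.044),pan(-.108,.105,.044)]
P=proj(C,c2w(CON,ps));print(P.round(0).tolist())
for p in P: cv2.drawMarker(a,tuple(int(v) for v in p),(0,255,0),cv2.MARKER_CROSS,8,1)
cv2.imwrite("pics/w14.png",a)
E
```

```text
t 22.50 tcp [663.9 -46.6 167.3] yaw 86.30 gap 30.1 F [ 0.3 -0.2 -0.5] q [-0.19  0.51  0.19  1.25  0.   -0.13]
move cm [-0.02 -0.03  5.48] yaw 0.0
[[314.0, 230.0], [338.0, 219.0], [317.0, 194.0], [311.0, 264.0]]
```

View pics/w14.png

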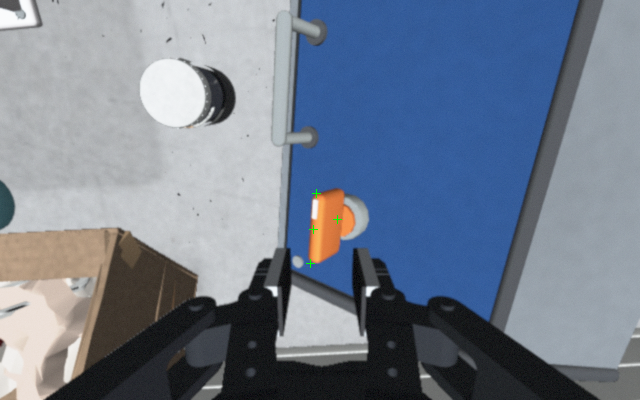

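The right wing (u = 311 to 343, v = 190 to 263) agrees with the prediction.

Request:
{"name": "apply_moves", "arguments": {
  "moves": [
    [[0.1, 0, 1], 0, 0.35],
    [[0.1, 0, 2], 0, 0.35],
    [[0.1, 0, 3], 0, 0.35],
    [[0.1, 0, 4], 0, 0.35],
    [[0.1, 0, 5], 0, 0.35],
    [[0.1, 0, 5.5], 0, 0.35],
    [[0.1, 0, 5.5], 0, 0.35],
    [[0, 0, 5.5], -9, 0.35],
    [[0, 0, 5.5], -18, 0.35],
    [[0, 0, 5.5], -27, 0.35]
  ]
}}

```text
clock: 23.8
tcp_pos: [0.6642, -0.0467, 0.113]
orientation: [0.0, 0.548, 0.837, 0.0]
wrist_force: [-0.5, -0.5, 1.6]
finger_gap: 0.0296
```

Request:
{"name": "apply_moves", "arguments": {
  "moves": [
    [[0, 0, 0], -9, 0.35],
    [[0, 0, 0], -18, 0.35],
    [[0, 0, 0], -27, 0.35],
    [[0, 0, 0], -36, 0.35],
    [[0, 0, 0], -45, 0.35],
    [[0, 0, 0], -54, 0.35],
    [[0, 0, 0], -58, 0.35],
    [[0, 0, 0], -58, 0.3],
    [[0, 0, 0], -58, 0.25],
    [[0, 0, 0], -58, 0.2]
  ]
}}

```text
clock: 25.05
tcp_pos: [0.664, -0.0469, 0.1127]
orientation: [0.0, 0.076, 0.997, -0.0]
wrist_force: [0.8, -0.8, 4.4]
finger_gap: 0.0172
```

Request:
{"name": "apply_moves", "arguments": {
  "moves": [
    [[0, 0, 0], 0, 0.15],
    [[0, 0, 0], 0, 0.1],
    [[0, 0, 0], 0, 0.05],
    [[0, 0, 0], 0, 0.05],
    [[0, 0, 0], 0, 0.05],
    [[0, 0, 0], 0, 0.05],
    [[0, 0, 0], 0, 0.05],
    [[0, 0, 0], 0, 0.05],
    [[0, 0, 0], 0, 0.05],
    [[0, 0, 0], 0, 0.05]
  ]
}}

```text
clock: 26.3
tcp_pos: [0.6633, -0.0469, 0.1121]
orientation: [-0.001, 0.076, 0.997, -0.0]
wrist_force: [-4.1, -4.6, 4.3]
finger_gap: 0.0095
```

```bash
python3 - <<'E'
from h import *
from workcell import env
go(env,[.6636,-.0468,.1125],171.3)
px,C,s=wristcam(env)
a=cv2.cvtColor(px,cv2.COLOR_RGB2BGR)
cv2.imwrite("pics/w15.png",a)
E
```

```text
t 26.30 tcp [663.3 -46.9 112.1] yaw 171.28 gap 9.5 F [-4.1 -4.6  4.3] q [-0.19  0.54  0.1   1.13 -0.   -1.61]
move cm [-0.03  0.02 -0.04] yaw -0.02
```

View pics/w15.png

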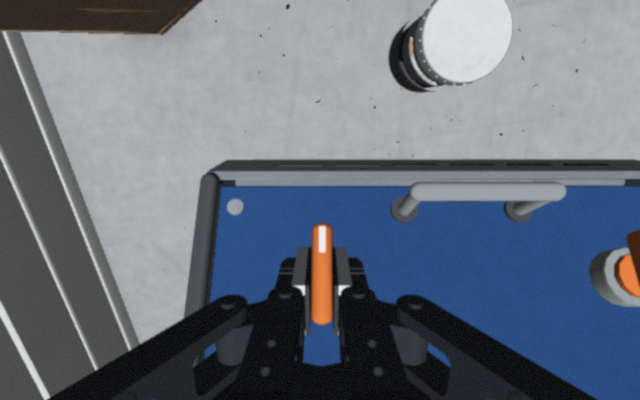

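Right wing also squared (gap 9.5 mm). Next, the handle.

Request:
{"name": "apply_moves", "arguments": {
  "moves": [
    [[0, 0, 0], 0, 0.2],
    [[0, 0, 0], 0, 0.35],
    [[0, 0, -2], 0, 0.38],
    [[0, 0, -5], 9, 0.38],
    [[2, -1, -5.5], 19, 0.38],
    [[4, -2, -5.5], 29, 0.38],
    [[6, -2.5, -5.5], 39, 0.38],
    [[8, -3, -5.5], 49, 0.38],
    [[8.5, -3.2, -5.5], 59, 0.38],
    [[8.5, -3.2, -5.5], 69, 0.38]
  ]
}}

```text
clock: 27.6
tcp_pos: [0.5748, -0.0649, 0.1673]
orientation: [-0.0, 0.629, 0.777, 0.0]
wrist_force: [0.0, 0.4, 0.6]
finger_gap: 0.0323
```

Request:
{"name": "apply_moves", "arguments": {
  "moves": [
    [[0, 0, 0], 10, 0.38],
    [[0, 0, 0], 20, 0.38],
    [[0, 0, 0], 21, 0.38],
    [[0, 0, 0], 21, 0.38],
    [[0, 0, 0], 21, 0.38],
    [[0, 0, 0], 21, 0.38],
    [[0, 0, 0], 21, 0.38],
    [[0, 0, 0], 21, 0.38],
    [[0, 0, 0], 21, 0.38],
    [[0, 0, 0], 21, 0.38]
  ]
}}

```text
clock: 28.85
tcp_pos: [0.5751, -0.0653, 0.1673]
orientation: [-0.0, 0.759, 0.651, 0.0]
wrist_force: [-0.3, 0.5, 0.9]
finger_gap: 0.0324
```

```bash
python3 - <<'E'
from h import *
from workcell import env
go(env,[.5748,-.0655,.085],81.3)
px,C,s=wristcam(env)
a=cv2.cvtColor(px,cv2.COLOR_RGB2BGR)
ps=[pan(0,.146,.034),pan(.035,.146,.034),pan(-.035,.146,.034)]
P=proj(C,c2w(CON,ps));print(P.round(0).tolist())
for p in P: cv2.drawMarker(a,tuple(int(v) for v in p),(0,255,0),cv2.MARKER_CROSS,8,1)
cv2.imwrite("pics/w16.png",a)
E
```

```text
t 28.85 tcp [575.1 -65.3 167.3] yaw 81.31 gap 32.4 F [-0.3  0.5  0.9] q [-0.25  0.35 -0.07  1.16  0.   -0.1 ]
move cm [-0.02 -0.03  8.23] yaw 0.01
[[320.0, 214.0], [320.0, 165.0], [320.0, 258.0]]
```

View pics/w16.png

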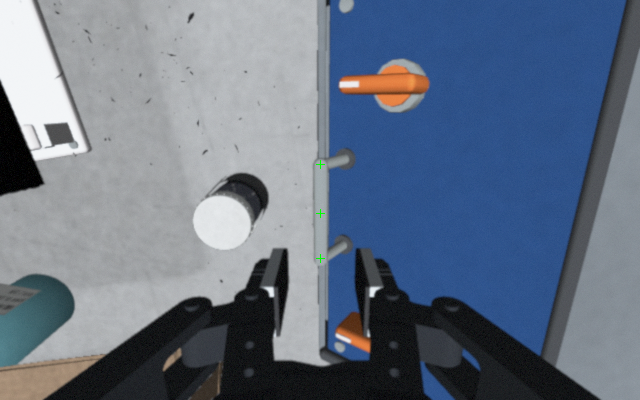

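```bash
python3 - <<'E'
from h import *
from workcell import env
px,C,s=wristcam(env)
for y in (.085,-.085):
  for th in (1.57,1.3):
    e=[pan(y+k*.02*np.cos(th),.105+k*.02*np.sin(th),.044) for k in(1,-1)]
    print(y,th,proj(C,c2w(CON,e)).round(0).tolist())
a=cv2.cvtColor(px,cv2.COLOR_RGB2BGR)[280:390,290:450];cv2.imwrite("pics/w17.png",cv2.resize(a,None,fx=4,fy=4))
E
```

```text
0.085 1.57 [[341.0, 84.0], [408.0, 82.0]]
0.085 1.3 [[342.0, 74.0], [406.0, 93.0]]
-0.085 1.57 [[336.0, 333.0], [387.0, 357.0]]
-0.085 1.3 [[337.0, 328.0], [386.0, 363.0]]
```

View pics/w17.png

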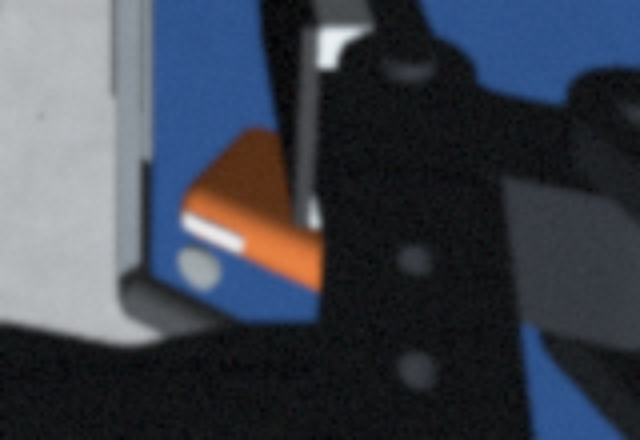

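Both wings match the unlocked prediction. Lowering over the bar.

Request:
{"name": "apply_moves", "arguments": {
  "moves": [
    [[0, 0, 2], 0, 0.38],
    [[0, 0, 4], 0, 0.38],
    [[0, 0, 6], 0, 0.38],
    [[0, 0, 7.5], 0, 0.38],
    [[0, 0, 8.5], 0, 0.38],
    [[0, 0, 8.8], 0, 0.3],
    [[0, 0, 8.8], 0, 0.2],
    [[0, 0, 8.8], 0, 0.1],
    [[0, 0, 8.8], 0, 0.05],
    [[0, 0, 8.8], 0, 0.05]
  ],
  "squeeze": 40
}}

```text
clock: 30.2
tcp_pos: [0.5754, -0.0662, 0.0799]
orientation: [0.001, 0.759, 0.651, -0.0]
wrist_force: [-1.1, -5.2, 2.1]
finger_gap: 0.0085
```

```bash
python3 - <<'E'
from h import *
from workcell import env
go(env,[.5748,-.0655,.085],81.3)
px,C,s=wristcam(env)
cv2.imwrite("pics/w18.png",cv2.cvtColor(px,cv2.COLOR_RGB2BGR))
v0=d_*.146+n_*.034
for th in np.arange(0,1.36,.1):
    c,s_=np.cos(th),np.sin(th)
    # rotate about y so that lower edge rises: x'=c x + s z ; z'= -s x + c z
    v=np.array([c*v0[0]+s_*v0[2],0,-s_*v0[0]+c*v0[2]])
    dl=v-v0
    print(round(th,1),"dx %.2f up %.2f cm"%(dl[0]*100,dl[2]*100))
E
```

```text
t 30.20 tcp [575.4 -66.2  79.9] yaw 81.27 gap 8.5 F [-1.1 -5.2  2.1] q [-0.25  0.41 -0.2   0.96 -0.   -0.1 ]
move cm [ 0.06 -0.07 -0.51] yaw -0.03
0.0 dx 0.00 up 0.00 cm
0.1 dx -0.49 up 1.42 cm
0.2 dx -0.83 up 2.88 cm
0.3 dx -1.03 up 4.36 cm
0.4 dx -1.08 up 5.86 cm
0.5 dx -0.98 up 7.35 cm
0.6 dx -0.73 up 8.83 cm
0.7 dx -0.33 up 10.28 cm
0.8 dx 0.21 up 11.67 cm
0.9 dx 0.89 up 13.01 cm
1.0 dx 1.69 up 14.27 cm
1.1 dx 2.62 up 15.45 cm
1.2 dx 3.66 up 16.53 cm
1.3 dx 4.80 up 17.50 cm
```

View pics/w18.png

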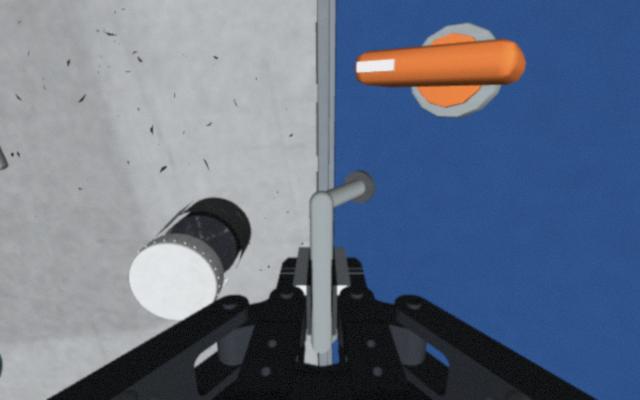

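Request:
{"name": "apply_moves", "arguments": {
  "moves": [
    [[-0.25, 0, -0.7], 0, 0.05],
    [[-0.5, 0, -1.4], 0, 0.05],
    [[-0.7, 0, -2.2], 0, 0.05],
    [[-0.85, 0, -2.9], 0, 0.05],
    [[-0.95, 0, -3.6], 0, 0.05],
    [[-1.05, 0, -4.4], 0, 0.05],
    [[-1.1, 0, -5.1], 0, 0.05],
    [[-1.1, 0, -5.9], 0, 0.05],
    [[-1.05, 0, -6.6], 0, 0.05],
    [[-1.0, 0, -7.3], 0, 0.05]
  ]
}}

```text
clock: 31.5
tcp_pos: [0.5738, -0.0762, 0.1521]
orientation: [0.001, 0.759, 0.651, -0.001]
wrist_force: [3.3, -6.2, -6.6]
finger_gap: 0.0083
```

```bash
python3 - <<'E'
from h import *
from workcell import env
go(env,[.5748,-.0655,.085],81.3)
px,C,s=wristcam(env)
a=cv2.cvtColor(px,cv2.COLOR_RGB2BGR)
b=cv2.cvtColor(env.read_camera("scene")["pixels"],cv2.COLOR_RGB2BGR)[80:320,200:460]
cv2.imwrite("pics/w19.png",np.hstack([cv2.resize(a,(440,275)),cv2.resize(b,(298,275))]))
E
```

```text
t 31.50 tcp [573.8 -76.2 152.1] yaw 81.27 gap 8.3 F [ 3.3 -6.2 -6.6] q [-0.27  0.35 -0.09  1.12 -0.   -0.12]
move cm [ 1.09 -0.06  6.71] yaw -0.03
```

View pics/w19.png

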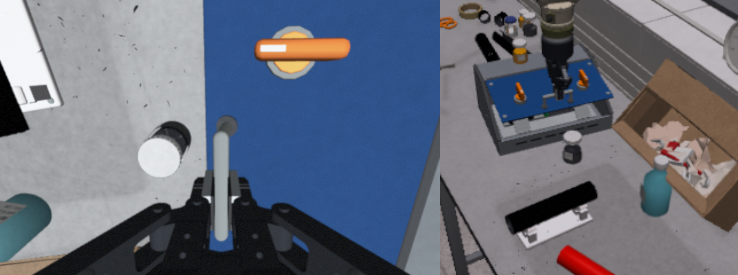

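The panel is partly open, and the jar and pipe have not moved. Continuing along the arc.

Request:
{"name": "apply_moves", "arguments": {
  "moves": [
    [[0.1, 0, -0.75], 0, 0.05],
    [[0.25, 0, -1.5], 0, 0.05],
    [[0.45, 0, -2.2], 0, 0.05],
    [[0.65, 0, -2.9], 0, 0.05],
    [[0.9, 0, -3.6], 0, 0.05],
    [[1.2, 0, -4.3], 0, 0.05],
    [[1.5, 0, -5.0], 0, 0.05],
    [[1.85, 0, -5.65], 0, 0.05],
    [[2.25, 0, -6.3], 0, 0.05],
    [[2.7, 0, -6.9], 0, 0.05]
  ]
}}

```text
clock: 32.85
tcp_pos: [0.5775, -0.0524, 0.2225]
orientation: [0.003, 0.76, 0.65, -0.003]
wrist_force: [-1.8, -14.5, 1.6]
finger_gap: 0.0078
```

Request:
{"name": "apply_moves", "arguments": {
  "moves": [
    [[0.2, 0, -0.3], 0, 0.05],
    [[0.45, 0, -0.6], 0, 0.05],
    [[0.7, 0, -0.9], 0, 0.05],
    [[0.95, 0, -1.2], 0, 0.05],
    [[1.2, 0, -1.5], 0, 0.05],
    [[1.45, 0, -1.75], 0, 0.05],
    [[1.7, 0, -2.0], 0, 0.05],
    [[1.95, 0, -2.25], 0, 0.05],
    [[2.25, 0, -2.5], 0, 0.05],
    [[2.6, 0, -2.8], 0, 0.05]
  ]
}}

```text
clock: 34.1
tcp_pos: [0.5813, -0.028, 0.2523]
orientation: [0.005, 0.76, 0.65, -0.003]
wrist_force: [-6.5, -18.9, 10.9]
finger_gap: 0.0083
```

```bash
python3 - <<'E'
from h import *
from workcell import env
go(env,[.5748,-.0655,.085],81.3)
px,C,s=wristcam(env)
a=cv2.cvtColor(px,cv2.COLOR_RGB2BGR)
b=cv2.cvtColor(env.read_camera("scene")["pixels"],cv2.COLOR_RGB2BGR)[80:320,200:460]
cv2.imwrite("pics/w20.png",np.hstack([cv2.resize(a,(440,275)),cv2.resize(b,(298,275))]))
E
```

```text
t 34.10 tcp [581.3 -28.  252.3] yaw 81.09 gap 8.3 F [ -6.5 -18.9  10.9] q [-0.18  0.32  0.11  1.35 -0.01 -0.03]
move cm [-3.63 -0.12 16.77] yaw -0.21
```

View pics/w20.png

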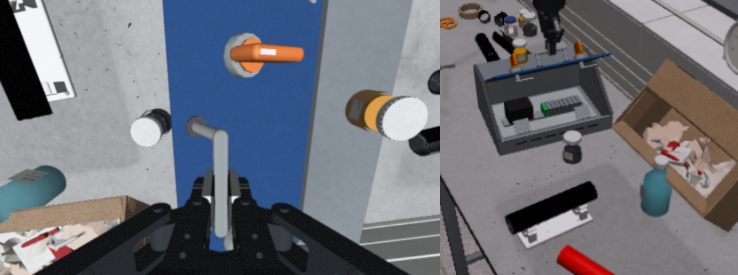

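Panel stands at about 1.24 rad by the geometry of the TCP arc. Releasing and rising straight up.

Request:
{"name": "apply_moves", "arguments": {
  "moves": [
    [[-0.1, 0, -0.1], 0, 0.05],
    [[-0.15, 0, -0.15], 0, 0.1],
    [[-0.15, 0, -0.15], 0, 0.2],
    [[-0.15, 0, -0.15], 0, 0.27],
    [[-0.15, 0, -0.15], 0, 0.27],
    [[-0.15, 0, -0.15], 0, 0.27],
    [[-0.15, 0, -1], 0, 0.27],
    [[-0.15, 0, -3], 0, 0.27],
    [[-0.15, 0, -6], 0, 0.27],
    [[-0.15, 0, -9], 0, 0.27]
  ]
}}

```text
clock: 35.45
tcp_pos: [0.5813, -0.0242, 0.3407]
orientation: [0.0, 0.759, 0.652, 0.0]
wrist_force: [0.3, 0.5, -0.3]
finger_gap: 0.0229
```

```bash
python3 - <<'E'
from h import *
from workcell import env
go(env,[.5,-.15,.36],81.3)
px,C,s=wristcam(env)
a=cv2.cvtColor(px,cv2.COLOR_RGB2BGR)
b=cv2.cvtColor(env.read_camera("scene")["pixels"],cv2.COLOR_RGB2BGR)[80:320,200:460]
cv2.imwrite("pics/w21.png",np.hstack([cv2.resize(a,(440,275)),cv2.resize(b,(298,275))]))
E
```

```text
t 35.45 tcp [581.3 -24.2 340.7] yaw 81.31 gap 22.9 F [ 0.3  0.5 -0.3] q [-0.18  0.33  0.33  1.57  0.   -0.03]
move cm [-13.66  -6.13  -1.93] yaw 0.01
```

View pics/w21.png

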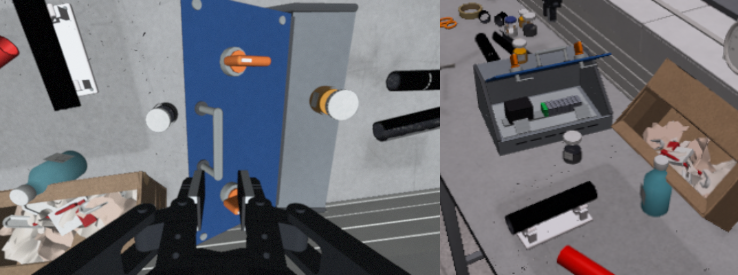

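```bash
python3 - <<'E'
from h import *
from workcell import env
px,C,s=wristcam(env)
a=cv2.cvtColor(px,cv2.COLOR_RGB2BGR);cv2.imwrite("pics/w22.png",a)
def rot(P,th):
    v=np.array(P)-hg;c,s_=np.cos(th),np.sin(th)
    return np.stack([c*v[:,0]+s_*v[:,2],v[:,1],-s_*v[:,0]+c*v[:,2]],1)+hg
ps=[pan(.13777,.0227,.003),pan(.13777,.1484,.003),pan(-.13777,.1484,.003),pan(.035,.146,.034),pan(-.035,.146,.034)]
for th in (1.1,1.2,1.25,1.3,1.4): print(th,proj(C,c2w(CON,rot(ps,th))).round(0).tolist())
# wings open
for y in(.085,-.085):
  for t in(1.57,1.3):
    e=[pan(y+k*.02*np.cos(t),.105+k*.02*np.sin(t),.044) for k in(1,-1)]
    print(y,t,proj(C,c2w(CON,rot(e,1.24))).round(0).tolist())
e=[[k*.1045,0,.0595] for k in (1,-1)]
print("pipe ends",proj(C,c2w([.4268,-.313,.005],e)).round(0).tolist())
E
```

```text
1.1 [[409.0, 27.0], [276.0, 9.0], [288.0, 329.0], [300.0, 157.0], [301.0, 244.0]]
1.2 [[411.0, 26.0], [285.0, 4.0], [295.0, 338.0], [314.0, 159.0], [314.0, 250.0]]
1.25 [[412.0, 26.0], [291.0, 1.0], [299.0, 342.0], [322.0, 161.0], [321.0, 253.0]]
1.3 [[413.0, 26.0], [297.0, -2.0], [304.0, 347.0], [330.0, 162.0], [329.0, 255.0]]
1.4 [[416.0, 26.0], [313.0, -7.0], [315.0, 356.0], [349.0, 164.0], [347.0, 261.0]]
0.085 1.57 [[355.0, 84.0], [396.0, 86.0]]
0.085 1.3 [[356.0, 75.0], [394.0, 93.0]]
-0.085 1.57 [[348.0, 305.0], [382.0, 289.0]]
-0.085 1.3 [[349.0, 299.0], [381.0, 295.0]]
pipe ends [[101.0, 155.0], [36.0, -25.0]]
```

View pics/w22.png

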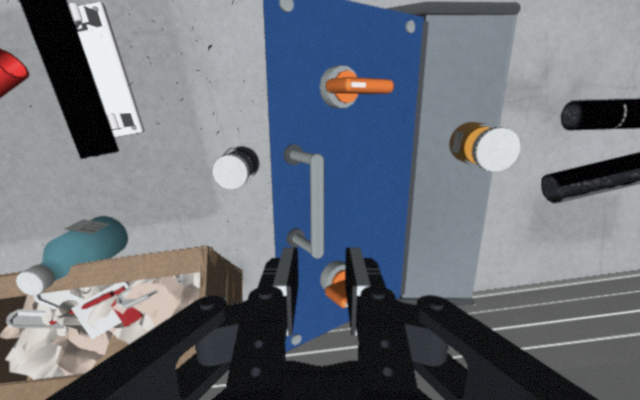

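Opening is about 1.21 rad: bar at u = 317, screws at (287,4) and (295,339). I'll make one clear move to see the right wing and pipe.

Request:
{"name": "apply_moves", "arguments": {
  "moves": [
    [[0, 0, -2], 0, 0.27],
    [[-2, -1, -3], 0, 0.27],
    [[-5, -2.5, -4], 0, 0.27],
    [[-8, -4, -4], 0, 0.27],
    [[-10, -6, -4], 0, 0.27],
    [[-12, -8, -4], 0, 0.27],
    [[-13, -8, -4], 0, 0.27],
    [[-13, -8, -4], 0, 0.27],
    [[-13, -8, -4], 0, 0.27],
    [[-13, -8, -4], 0, 0.27]
  ]
}}

```text
clock: 36.85
tcp_pos: [0.483, -0.1403, 0.379]
orientation: [-0.0, 0.758, 0.652, -0.0]
wrist_force: [0.2, -0.1, 1.4]
finger_gap: 0.0231
```

```bash
python3 - <<'E'
from h import *
from workcell import env
px,C,s=wristcam(env)
a=cv2.cvtColor(px,cv2.COLOR_RGB2BGR);cv2.imwrite("pics/w23.png",a)
def rot(P,th):
    v=np.array(P)-hg;c,s_=np.cos(th),np.sin(th)
    return np.stack([c*v[:,0]+s_*v[:,2],v[:,1],-s_*v[:,0]+c*v[:,2]],1)+hg
ps=[pan(.035,.146,.034),pan(-.035,.146,.034),pan(.13777,.1484,.003)]
for th in (1.15,1.2,1.25): print(th,proj(C,c2w(CON,rot(ps,th))).round(0).tolist())
for y in(.085,-.085):
  for t in(1.57,1.3):
    e=[pan(y+k*.02*np.cos(t),.105+k*.02*np.sin(t),.044) for k in(1,-1)]
    print(y,t,proj(C,c2w(CON,rot(e,1.21))).round(0).tolist())
print("pipe ends",proj(C,c2w([.4268,-.313,.005],[[k*.1045,0,.0595] for k in (1,-1)])).round(0).tolist())
E
```

```text
1.15 [[453.0, 242.0], [444.0, 309.0], [435.0, 123.0]]
1.2 [[461.0, 244.0], [451.0, 312.0], [443.0, 124.0]]
1.25 [[470.0, 247.0], [459.0, 315.0], [450.0, 124.0]]
0.085 1.57 [[496.0, 189.0], [519.0, 183.0]]
0.085 1.3 [[497.0, 183.0], [517.0, 189.0]]
-0.085 1.57 [[468.0, 353.0], [490.0, 337.0]]
-0.085 1.3 [[469.0, 348.0], [489.0, 342.0]]
pipe ends [[213.0, 207.0], [173.0, 57.0]]
```

View pics/w23.png

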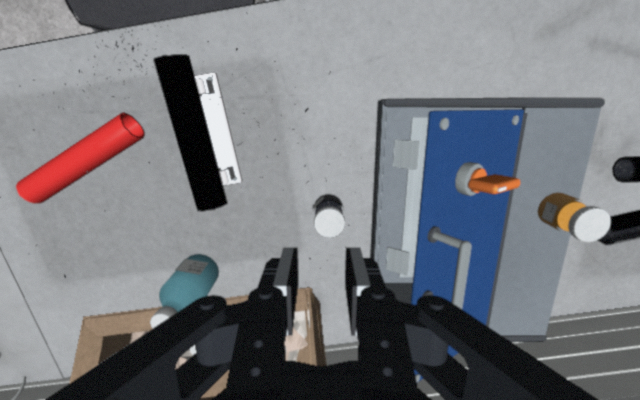

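```bash
python3 - <<'E'
from h import *
from workcell import env
def rot(P,th):
    v=np.array(P)-hg;c,s_=np.cos(th),np.sin(th)
    return np.stack([c*v[:,0]+s_*v[:,2],v[:,1],-s_*v[:,0]+c*v[:,2]],1)+hg
c=env.read_camera("top");C=cam(c)
for y in(.085,-.085):
  for t in(1.57,1.3):
    e=[pan(y+k*.02*np.cos(t),.105+k*.02*np.sin(t),.044) for k in(1,-1)]
    print(y,t,((proj(C,c2w(CON,rot(e,1.21)))-[195,130])*3.4).round(0).tolist())
a=cv2.resize(cv2.cvtColor(c["pixels"],cv2.COLOR_RGB2BGR)[130:290,195:420],None,fx=3.4,fy=3.4,interpolation=cv2.INTER_CUBIC)
cv2.imwrite("pics/t24.png",a);s=env.get_state();print(s["clock"],s["wrist_force"])
E
```

```text
0.085 1.57 [[201.0, 306.0], [167.0, 304.0]]
0.085 1.3 [[200.0, 313.0], [169.0, 297.0]]
-0.085 1.57 [[235.0, 100.0], [201.0, 102.0]]
-0.085 1.3 [[233.0, 107.0], [202.0, 96.0]]
36.95 [-0.33643845 -0.1873327   0.85885843]
```

View pics/t24.png

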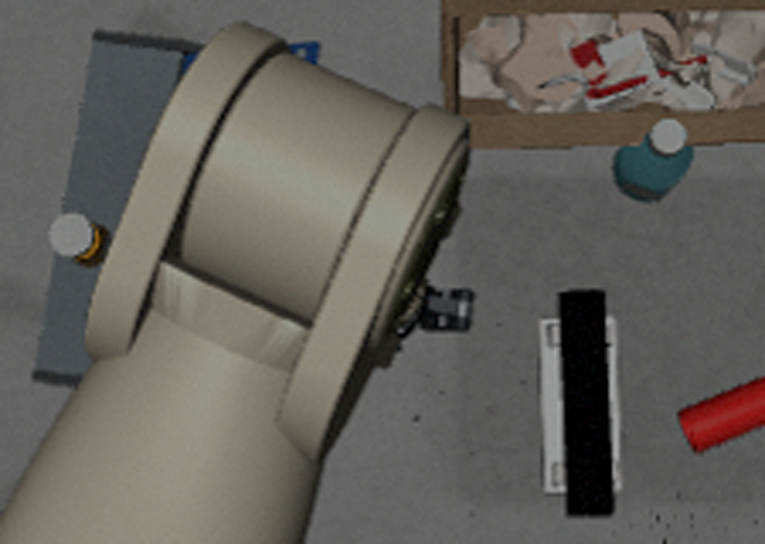

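Request:
{"name": "apply_moves", "arguments": {
  "moves": [
    [[-3, -1, 0], 0, 0.27],
    [[-7, -2, 0], 0, 0.27],
    [[-11, -3, 0], 0, 0.27],
    [[-15, -4, 0], 0, 0.27],
    [[-18, -4, 0], 0, 0.27],
    [[-20, -4, 0], 0, 0.27],
    [[-20, -4, 0], 0, 0.27],
    [[-20, -4, 0], 0, 0.27],
    [[-20, -4, 0], 0, 0.27],
    [[-20, -4, 0], 0, 0.27]
  ]
}}

```text
clock: 38.2
tcp_pos: [0.4131, -0.3317, 0.3796]
orientation: [0.0, 0.758, 0.652, 0.0]
wrist_force: [-0.0, -0.4, 0.5]
finger_gap: 0.0227
```

```bash
python3 - <<'E'
from h import *
from workcell import env
c=env.read_camera("top")
a=cv2.resize(cv2.cvtColor(c["pixels"],cv2.COLOR_RGB2BGR)[130:290,195:420],None,fx=3.4,fy=3.4,interpolation=cv2.INTER_CUBIC)
cv2.imwrite("pics/t25.png",a);s=env.get_state();print(s["clock"],s["tcp_pos"],s["qvel"].round(3))
E
```

```text
38.25 [ 0.41304896 -0.33181168  0.37953504] [-0.006  0.001  0.001 -0.001 -0.     0.001]
```

View pics/t25.png

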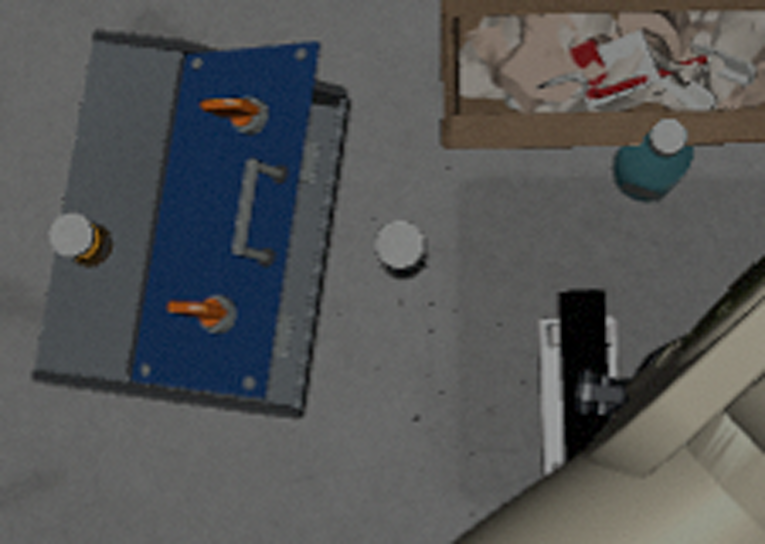

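Both wings run up and down the slope, at about (165–235, 310) and (200–265, 105). The panel is wide open, jars and bottle are where they were at the start, and the arm is clear.

```bash
python3 -c "
from workcell import env
print(env.hand_in())"
```

```text
the job is handed in; nothing more can be done
None
```

I finished the job in the required order and handed it in at about 38 s of the 72 s allowed; the hand-in gave no verdict.

**What I did:**
1. Gripped the black pipe and laid it in both V notches of the cradle.
2. Turned the left and then the right wing 90° anticlockwise, squaring each between the finger pads.
3. Lifted the panel by its bar along the arc, released it, and moved the arm clear.

**Last checks:**
- **Panel:** it stands by itself at about 1.21–1.22 rad from the bar and screw positions in the pictures. While I still held it, the tool's position gave about 1.24 rad.
- **Fasteners:** the left wing matches the 90° prediction after opening. The right one matched before lifting. After opening I could only judge it by eye in the top view, where it lies along the slope.
- **Pipe:** its ends are within about 3 pixels of the seated prediction, and the gripper is well clear of it.
- **Bottle and jars:** in the top view they stand upright, with no visible shift.
- **Arm:** wrist force is near zero, so it touches nothing.

**Not fully agreeing:** my cradle position differed by about 5 mm in y between cameras. I corrected for it by feel when the pipe touched one side of the V while being lowered. While lifting, the wrist force reached about 23 N because my arc was slightly tight; I eased that off before letting go.

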